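# Change the rock billet under the digital microscope

## Task

The rock billet clamped in the nest under the microscope has been photographed. Swing the toggle clamp fully back, move that billet to the done tray and set it down flat on the tray floor, then put the other full-size rectangular billet from the to-do tray level on the nest's seat, tucked home against both faces of the corner stop, and swing the clamp handle over dead centre until the clamp is locked on it. Set the billets down rather than dropping them, leave the other specimens and bench items where they are, and do not bump the microscope.

Things in the scene. Friction and masses are not known exactly. Their poses are not given: they have to be found in the camera images.
- nest (a point): Top of the nest's seat, where the centre of the underside of a fully home billet lies. Station axes: x away from its open front (which faces the robot more or less), y to the left (towards the clamp), z up. The aluminium seat is 58 mm long (x) and only 24 mm wide (y): a billet overhangs it by 4 mm on each long side.
- corner (a point): Inner corner of the steel corner stop at seat height: x +32, y -16 mm from nest, station axes. The stop rises 10 mm above the seat. Its back face stands here at x = +32 (y -18 to +12 mm) and faces -x; its side face at y = -16 (x +20 to +40 mm) faces +y. A home billet touches both.
- station: Fixed microscope station; origin 30 mm under nest. Base plate x -55 to +110, y -75 to +175, 14 mm thick. The clamp stands on a riser (x -2 to +42, y +66 to +162, top at z 50 mm), its cheeks and pins up to z 130. Open, the clamp arm stands up beside the nest at x +8 to +32, from y +78 leaning to y +60, up to z 185; its pad then points at the nest's side, at y +20 to +35, z 145 to 180 mm.
- microscope: Digital microscope on its stand, fixed to the station; origin and axes as station. White tube, 36 mm across, over the nest from z 245 to 390 mm; column 20 mm thick, 380 mm tall, behind right at x +88, y -52; a bar joins them at z 320. A billet in the nest cannot be reached straight from above: come from the open front with the tool tilted.
- ring_light (a point): Centre of the underside of the microscope's black ring light (56 mm across, 20 mm high): 195 mm above the seat, 4 mm in front of the nest's centre.
- clamp_handle (a joint): Angle of the toggle clamp's handle about its fixed pin, rad: 0 = shut and locked (upright, at its stop), 0.10 = dead centre, 1.54 = fully open (laid back, level, away from the nest). With a billet in, from about 0.45 to 0.10 it resists with up to 8 N at the grip; past dead centre it snaps to 0 and takes as much to pull back. Elsewhere light friction (1 to 2 N): it stays where left.
- handle_axis (a point): Centre of the handle's fixed pin, on the station: x +20, y +141, z +35 mm from nest. Station axes. The handle swings across the station: from straight up (+z) when shut towards +y when open. It works, through a link, a steel arm on a pin 63 mm nearer to the nest and 29 mm higher that lies level when shut, its pad on the billet, and stands up about 82 degrees when open.
- t_grip (a point): Centre of the black T-grip on the end of the handle, 95 mm from the handle axis: a round bar 18 mm thick and 36 mm long, lying along own x (parallel to the pin, station x). The handle is a steel rod 10 mm thick; own z runs along it away from the pin (straight up when shut). Pinched by its two flat ends, along x, the bar turns between the finger pads as the handle swings.
- clamp_pad: Round black neoprene pad, 18 mm across, 8 mm thick, under the spindle at the end of the clamp arm, 78 mm from the arm's pin; sprung, it presses with about 18 N when locked on a billet (36 mm high). Origin at the centre of its underside; shut, it stands 20 mm behind (x) the nest's centre.
- billet_old_mid (a point): Centre (half-way up) of the billet that is clamped in the nest at the start: a sawn block of grey-brown speckled rock, 64 (own x) x 32 (y) x 36 mm (z), about 0.2 kg.
- billet_new_mid (a point): Centre (half-way up) of the next billet, in the to-do tray at the start: the same block, 64 (own x) x 32 (y) x 36 mm (z), about 0.2 kg. Either long way round is right in the nest.
- billet_old: The same old billet; origin at the centre of its underside.
- billet_new: The same next billet; origin at the centre of its underside.
- done_floor (a point): Centre of the floor of the done tray: a white plastic tray, 170 (x) x 200 mm (y) outside, walls 5 mm thick that stand 9 mm above the floor; the floor is 5 mm above the table. One thin slab already lies in it. It may stand left or right of the station.
- todo_floor (a point): Centre of the floor of the to-do tray: a grey plastic tray, 200 x 200 mm outside, walls 5 mm thick that stand 9 mm above the floor; the floor is 5 mm above the table. It holds the next billet, a core piece and an offcut, in any order.
- core: Bystander in the to-do tray: upright round core piece, 38 mm across, 32 mm tall, same rock; origin at the centre of its underside.
- offcut: Bystander in the to-do tray: short offcut, 34 x 32 x 22 mm, same rock; origin at the centre of its underside.
- slab: Bystander in the done tray: thin slab, 58 (own x) x 32 x 12 mm, same rock; origin at the centre of its underside.
- wash_bottle: Bystander behind the trays: white plastic bottle, 60 mm across, 150 mm tall; origin at the centre of its underside.
- grit_jar: Bystander behind the trays: amber jar with black lid, 64 mm across, 75 mm tall; origin at the centre of its underside.
- beaker: Bystander on the station's base plate, behind the clamp: glass beaker, 64 mm across, 70 mm tall; origin at the centre of its underside.
- loupe: Bystander on the station's base plate, in front of the clamp: hand lens lying flat, 87 mm long with handle, 12 mm thick; origin under the lens.
Things that resemble listed ones, but are neither listed nor needed, are in the scene too. Leave any yellow look-alike of the billet_old alone. What is shaped like the billet_new but red is not meant.

How it is judged:
By the outcome, as a careful person would: the job done as asked, in the order asked, and still so for the second after the job is handed in, with the robot touching nothing.
It also fails if it takes over 72 s, if anything falls off the work surface, if the arm or the gripper's body presses on something with over 40 N, if the wrist force passes 120 N, or if a joint passes its speed limit or range.

## Robot

A 6-joint arm with a two-finger parallel gripper is mounted at the origin on the work surface. World frame = base frame: x ahead of the robot, y to its left, z up, the work surface at z = 0. Lengths are in m, angles in degrees, forces in N, time in s.
With the tool pointing down it reaches from about 0.25 to 0.725 m from the base axis. Payload 9.7 kg.
Tool frame: the origin (TCP) lies midway between the tips of the shut fingers; the grasp point (between the pads) lies 19 mm behind it; x points along the fingers, y is the direction in which the jaws open and shut, and the axes are right-handed (so a half turn about x gives the same grasp; the last joint's range is limited). The gripper opens to 85 mm and grips with 20 to 120 N. Pads are 22 mm wide; open, the fingers measure 114 mm over their backs; the gripper's body (76 mm by 85 mm) begins 54 mm behind the grasp point. The pads swing forward as they close: fully open they stand 13 mm farther back than shut.
Start: joints at [71.161, 4.979, 10.078, 95.1, 0, 90], TCP at [0.178, 0.521, 0.231] pointing down, gripper open.
Joint ranges: [-179.16, 179.16], [-48.56, 103.87], [-65.8, 70.77], [-126.05, 130.52], [-82.76, 87.17], [-180, 180]. Speed limits (degrees/s): [127.2, 127.2, 147.25, 180, 180, 180].

## Interface

Orientations are given as [roll, pitch, yaw] about the fixed x, y, z axes, in that order (R = Rz(yaw) Ry(pitch) Rx(roll)).
In Python, from workcell import bot, cams gives the robot as it stands.
- The arm moves only by the tool apply_moves, never from a script. Its argument "commands" is a list of rows, each a list of 5 numbers: the shift along the tool's x, y, z in m, then the turn about the tool's x in rad, then the opening, from -1 (shut) to 1 (fully open). In form: [[tx, ty, tz, roll, hand], ...]. A call has 1 to 12 rows; each row is the pose to reach, as a shift and turn from the pose measured when the call began, along the tool's axes at that moment; what a row does not reach only later rows make up. A row lasts 1/10 s, in which the tool goes at most 50 mm and 8.59 degrees, less where a joint would pass 70% of its speed; a pose out of reach is approached as far as the arm can. A call with a gripper value outside its range is refused whole. The fingers move at their own pace and stop on an object; "newtons" is the grip in N (left out, the last holds). Time passes only in rows, so rows that repeat a pose let the fingers close. It gives the time, the measured TCP pose, the force and the opening at its end, in the units of the state.
- bot.get_obs(): the state, without advancing time (a new reading comes with each control period).
- cams.camera(name): name is "side" or "top"; returns a dict with "frame" (400x640x3 uint8, blue, green, red), "depth" (400x640 float32, m along the optical axis (not along the pixel's ray), 0 where there is no reading), "camera_matrix" (3x3 intrinsics, pixels), "R" (3x3) and "t" (3): a world point X has camera coordinates R X + t. Camera axes: x right, y down, z forward; pixel columns grow to the right and rows downward; lengths in m; the calibration is good to about 2 mm. A picture is of the moment at which its call begins.
- bot.job_done(): hands the job in, once; it reports no verdict.
Trained networks look in the newest picture that a camera, given by its name, has taken for a name from the list of things; names that differ only in an ending like _2 or _b are one class to them, and where a whole thing is asked for, a point or a joint stands for the part that bears it (a point fixed in the world has none). Each returns a list of dicts, best first, with "confidence" (0 to 1); they miss things now and then, are a little off and sometimes report something else, mostly with a low value. They report only what shows in the picture. A call takes as long as a camera call. They do not tell look-alikes from the thing itself.
- cams.spot_in(name, camera): "rect" ([left, top, right, bottom] in pixels, round what is visible of it).
The state is a dict: "time": time; "q": joint angles; "qd": joint speeds; "joint_efforts": joint torques, N m; "ee_pos": TCP position; "tcp_rot": TCP orientation; "wrist_force": force on the tool from outside, world axes, zero at the start; "torque": the same for the moment, N m; "opening": finger opening in m.
Only numpy, scipy, OpenCV 4.12 (cv2) and the standard library are available. Lean on these libraries where they do the work, as an engineer would, in place of code of your own. Each camera call takes 0.05 s, during which the arm holds its last target. There are 200 camera calls.

## Working session

There is one attempt and no reset: what is moved stays moved. The work goes in short steps, Python scripts to look and compute and a tool call to move; the robot and the scene stay as the last step left them, time stands still between calls to the robot, and variables do not carry over. Pictures are saved under pics/ and viewed, about 8 in all and at most 12, crops included, and the job is handed in when it is done.

Besides the shell and the picture viewer there is one more tool, called after "Request:" as name([rows], argument=value, ...), one row to a line, values as JSON. apply_moves: Moves the arm, as the interface text tells. Its arguments: {"type":"object","properties":{"commands":{"type":"array"},"newtons":{"type":"number"}},"required":["commands"]}

```bash
ls -la; mkdir -p pics; cat > h.py <<'E'
import numpy as np, cv2
from scipy.spatial.transform import Rotation as Ro
from workcell import bot, cams
def shot(n,fn=None):
    c=cams.camera(n)
    if fn: cv2.imwrite('pics/'+fn,c['frame'])
    return c
def world(c,u,v,d=None):
    K=c['camera_matrix'];d=c['depth'][int(v),int(u)] if d is None else d
    p=np.array([(u-K[0,2])/K[0,0]*d,(v-K[1,2])/K[1,1]*d,d])
    return c['R'].T@(p-c['t'])
def cloud(c):
    K=c['camera_matrix'];d=c['depth'];v,u=np.indices(d.shape)
    p=np.stack([(u-K[0,2])/K[0,0]*d,(v-K[1,2])/K[1,1]*d,d],-1)
    return (p-c['t'])@c['R']
def proj(c,X):
    p=c['R']@np.array(X)+c['t'];p=c['camera_matrix']@p;return p[:2]/p[2]
E
python3 - <<'E'
from h import *
np.set_printoptions(precision=4,suppress=True)
print(bot.get_obs())
for n in('top','side'):
    c=shot(n,n+'0.png'); print(n,c['camera_matrix'],c['R'],c['t'], -c['R'].T@c['t'])
    for k in ['station','microscope','clamp_pad','t_grip','billet_old','billet_new','done_floor','todo_floor','core','offcut','slab','beaker','loupe','wash_bottle','grit_jar','ring_light','clamp_handle']:
        try:r=cams.spot_in(k,n)
        except Exception as e:print(k,e);continue
        print(k,[(np.round(x['rect']).astype(int).tolist(),round(x['confidence'],2)) for x in r[:4]])
E
```

```text
total 12
drwxr-xr-x  3 agent agent 4096 Dec  4 14:53 .
drwxr-xr-x 23 root  root  4096 Dec  4 14:53 ..
drwxr-xr-x  2 agent agent 4096 Dec  4 14:53 pics
{'time': 0.0, 'q': array([71.1643,  5.0115, 10.0342, 95.0974, -0.0002, 90.0002]), 'qd': array([ 0.0336, -0.1265,  0.0147, -0.0599,  0.0195, -0.0089]), 'joint_efforts': array([ -0.0036, -52.039 ,  46.4805,   0.0167,   0.    ,  -0.    ]), 'ee_pos': array([0.1775, 0.5203, 0.2306]), 'tcp_rot': array([ -89.836 ,   89.9253, -108.672 ]), 'wrist_force': array([ 0.5303,  0.1344, -0.5281]), 'torque': array([-0.0157,  0.0016, -0.0112]), 'opening': 0.08531627966874392}
top [[441.9011   0.     320.2332]
 [  0.     441.9011 198.1239]
 [  0.       0.       1.    ]] [[ 0.0188 -0.9998  0.0106]
 [-0.9938 -0.0198 -0.109 ]
 [ 0.1092 -0.0085 -0.994 ]] [-0.0676  0.5579  1.2647] [ 0.4176 -0.0458  1.3187]
station [([269, 124, 374, 207], 0.58)]
microscope [([278, 159, 312, 175], 0.63), ([322, 124, 374, 190], 0.61)]
clamp_pad [([277, 157, 305, 177], 0.44), ([269, 125, 372, 211], 0.26)]
t_grip [([277, 158, 304, 178], 0.62)]
billet_old [([325, 185, 333, 198], 0.5
[... 1468 characters left out ...]
, 284, 364, 304], 0.74), ([376, 375, 411, 400], 0.58), ([309, 115, 398, 261], 0.53)]
done_floor [([251, 136, 310, 176], 0.97), ([335, 160, 340, 190], 0.44)]
todo_floor [([303, 274, 410, 367], 0.67)]
core [([371, 312, 390, 332], 0.76), ([333, 282, 365, 305], 0.34)]
offcut [([332, 322, 354, 344], 0.6), ([334, 282, 365, 304], 0.5)]
slab [([265, 146, 280, 157], 0.45)]
beaker [([349, 187, 367, 214], 0.97)]
loupe [([320, 201, 328, 219], 0.47), ([329, 219, 355, 238], 0.42)]
wash_bottle [([388, 230, 418, 281], 0.85), ([332, 283, 360, 305], 0.58)]
grit_jar [([330, 146, 336, 163], 0.46), ([266, 144, 280, 156], 0.41)]
ring_light [([332, 119, 402, 250], 0.62)]
clamp_handle [([333, 161, 341, 191], 0.59)]
```

```bash
python3 - <<'E'
import cv2
a=cv2.imread('pics/top0.png')[110:310,130:510]; cv2.imwrite('pics/top0c.png',cv2.resize(a,None,fx=2.1,fy=2.1,interpolation=cv2.INTER_CUBIC))
b=cv2.imread('pics/side0.png')[100:400,230:430]; cv2.imwrite('pics/side0c.png',cv2.resize(b,None,fx=2,fy=2,interpolation=cv2.INTER_CUBIC))
E
```

```text
(no output)
```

View pics/top0c.png

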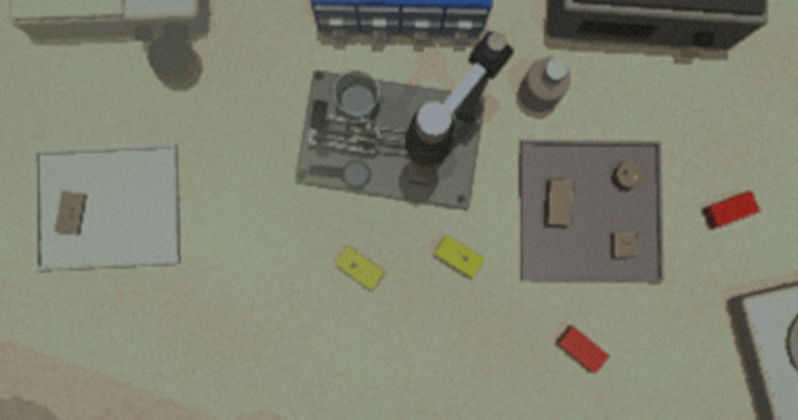

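View pics/side0c.png

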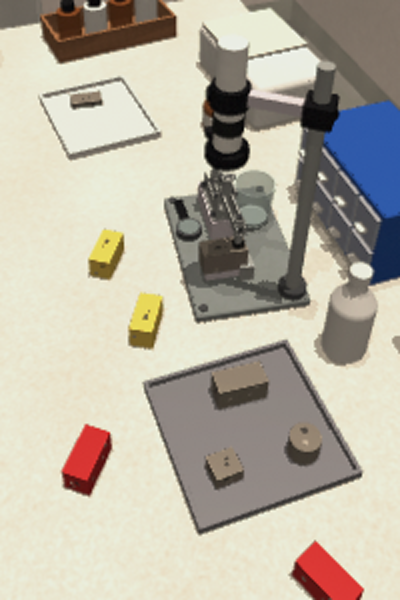

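The top crop shows the done tray (white) at left and the station in the centre. The nest is at about crop (420,178), which is px (330,195). The to-do tray (grey) is at right, holding the core (628,175), the offcut (625,243) and the rectangular speckled billet (559,203), which is px (396,207).

Candidates for the billets:
- **Old:** the speckled block in the nest. Yellow look-alikes sit on the table at crop (360,268) and (459,257).
- **New:** the speckled block at px (396,207). Red look-alikes are at crop (732,209) and (582,349).

I choose the speckled ones. Next I'll measure.

```bash
cat >> h.py <<'E'
def rect(P):
    (c,s,a)=cv2.minAreaRect(P[:,:2].astype(np.float32)*1000); return np.round(c,1),np.round(s,1),round(a,1)
E
python3 - <<'E'
from h import *
np.set_printoptions(precision=4,suppress=True)
T=shot('top');S=shot('side');PT=cloud(T);PS=cloud(S)
for n,P,d in(('top',PT,T),('side',PS,S)):
    ok=d['depth']>0
    Q=P[ok]
    def sel(x0,x1,y0,y1,z0,z1):
        m=(Q[:,0]>x0)&(Q[:,0]<x1)&(Q[:,1]>y0)&(Q[:,1]<y1)&(Q[:,2]>z0)&(Q[:,2]<z1);return Q[m]
    tb=sel(.1,.35,-.1,.1,-.02,.02);print(n,'table z',np.median(tb[:,2]))
    p=sel(.35,.65,-.16,.16,.009,.02);print('plate',rect(p),len(p),np.median(p[:,2]))
    u,v=proj(T,[.45,-.2,0]) if n=='top' else proj(S,[.45,-.2,0])
    b=sel(.3,.6,-.32,-.12,.035,.05)
    m=(P[...,2]>.034)&(P[...,2]<.05)&(P[...,1]<-.11)&(P[...,1]>-.4)&(P[...,0]>.25)&(P[...,0]<.6)&ok
    k,l,st,ce=cv2.connectedComponentsWithStats(m.astype(np.uint8),connectivity=8)
    for i in range(1,k):
        if st[i,4]>15: q=P[l==i];print('todo comp',st[i],rect(q),np.median(q[:,2]))
    q=sel(.3,.6,.15,.6,.012,.03);print('done raised',len(q),rect(q))
    m=(P[...,2]>.0095)&(P[...,2]<.03)&(P[...,1]>.15)&(P[...,1]<.6)&(P[...,0]>.25)&(P[...,0]<.65)&ok
    k,l,st,ce=cv2.connectedComponentsWithStats(m.astype(np.uint8),connectivity=8)
    for i in range(1,k):
        if st[i,4]>10: q=P[l==i];print('done comp',st[i],rect(q),np.median(q[:,2]))
    q=sel(.3,.6,-.15,.02,.058,.076);print('nest billet top',len(q),rect(q) if len(q) else'', np.median(q,axis=0))
    q=sel(.4,.75,-.2,.05,.40,.45);print('tube top',len(q),np.median(q,axis=0))
    q=sel(.35,.65,-.05,.2,.14,.20)
    print('handle high',len(q),np.median(q,axis=0) if len(q) else '',q.min(0) if len(q) else '',q.max(0) if len(q) else '')
im=cv2.imread('pics/side0.png')[150:280,280:400]; cv2.imwrite('pics/nestc.png',cv2.resize(im,None,fx=5,fy=4.6,interpolation=cv2.INTER_CUBIC))
E
```

```text
top table z -0.0006345120736861451
plate (array([532.5, -34.9]), array([250.1, 233.1]), 90.0) 1550 0.013642834024635463
todo comp [424 187  13  13 107] (array([ 580.7, -377.5]), array([35.3, 34.3]), 47.6) 0.03677731617844327
todo comp [391 195  12  23 245] (array([ 539.4, -279.7]), array([32.5, 64.5]), 87.5) 0.04001119336452447
todo comp [338 223  23  20 162] (array([ 461.2, -140.7]), array([63.5, 31.8]), 59.9) 0.03610483672316907
todo comp [397 266  23  22 179] (array([ 337.3, -313. ]), array([64.2, 31.8]), 51.0) 0.036193979429911274
done raised 561 (array([516.7, 423. ]), array([166.4, 341.4]), 0.3)
done comp [ 98 164  12  53 174] (array([571.5, 572.4]), array([ 27.3, 156. ]), 86.7) 0.01929479401235632
done comp [146 179  69  60 461] (array([523.2, 357.1]), array([170.4, 202.8]), 3.9) 0.013248404631666405
done comp [156 201  15  21 223] (array([512.8, 405.3]), array([33.9, 57.8]), 82.6) 0.015858804602114564
nest billet top 99 (array([575. , -84.5]), array([32. , 28.1]), 82.7) [ 0.5732 -0.084   0.066 ]
tube top 0 [nan nan nan]
handle high 93 [0.631  0.0476 0.1655] [0.6142 0.0394 0.1
[... 449 characters left out ...]
74337448163106
todo comp [261 312  23  29 293] (array([ 337.6, -311.9]), array([63.3, 32.1]), 51.5) 0.035567773527320136
done raised 315 (array([515.8, 423.7]), array([166.6, 342.7]), 0.0)
done comp [257 118  38  11 167] (array([570.9, 575.9]), array([ 32.6, 156.2]), 87.9) 0.019688348985371102
done comp [249 138  62  40 242] (array([523. , 359.2]), array([171.5, 207.9]), 3.5) 0.012716555534866215
done comp [265 146  16   8  97] (array([512.4, 406.6]), array([36.7, 57.7]), 85.7) 0.015336444413641964
nest billet top 146 (array([580.5, -83.8]), array([34. , 39.2]), 84.8) [ 0.58   -0.0871  0.065 ]
tube top 0 [nan nan nan]
handle high 24 [0.6171 0.0499 0.1632] [0.614  0.0431 0.1517] [0.6249 0.0572 0.1678]
  return _methods._mean(a, axis=axis, dtype=dtype,
  ret = um.true_divide(
```

View pics/nestc.png

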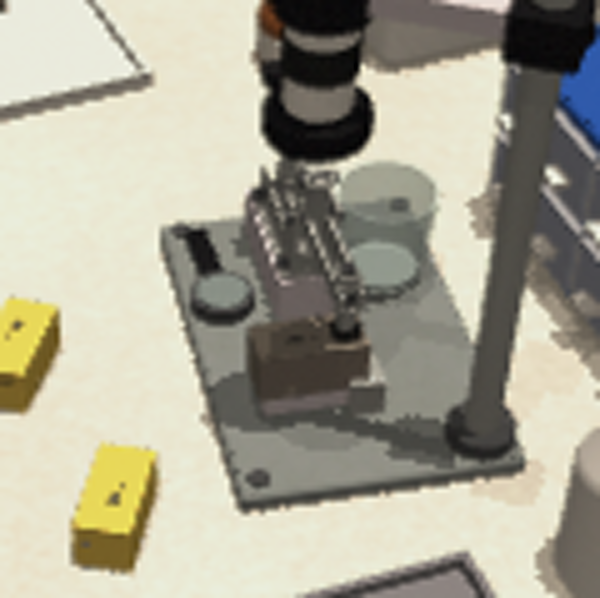

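The crop confirms the speckled grey-brown billet is in the nest, at about px (340,228), with the black pad on its rear end and the clamp shut. The yellow blocks stand separately in front. Next I'll fit the station pose and work out the handle motion.

```bash
python3 - <<'E'
from h import *
from scipy.optimize import least_squares
np.set_printoptions(precision=4,suppress=True)
T=shot('top');S=shot('side')
res=[]
for n,d in(('top',T),('side',S)):
    P=cloud(d);ok=d['depth']>0
    m=ok&(P[...,2]>.008)&(P[...,2]<.02)&(P[...,0]>.4)&(P[...,0]<.74)&(P[...,1]>-.165)&(P[...,1]<.2)
    k,l,st,ce=cv2.connectedComponentsWithStats(m.astype(np.uint8),connectivity=8)
    i=1+np.argmax(st[1:,4]);q=P[l==i];print(n,'plate',rect(q),st[i])
    # inner rectangle fit of boundary: rotate & quantiles
    # billet top and tray-billet
    m=ok&(abs(P[...,2]-.066)<.006)&(P[...,0]>.5)&(P[...,0]<.68)&(P[...,1]>-.13)&(P[...,1]<-.04)
    k,l,st,ce=cv2.connectedComponentsWithStats(m.astype(np.uint8),connectivity=8)
    for i in range(1,k):
        if st[i,4]>20:q=P[l==i];print(' top66',rect(q),st[i],q.min(0),q.max(0))
    m=ok&(P[...,2]>.21)&(P[...,0]>.45)&(P[...,0]<.75)&(P[...,1]>-.2)&(P[...,1]<.05)
    q=P[m];
    for a,b in((.2,.24),(.245,.3),(.34,.39),(.39,.45)):
        s=q[(q[:,2]>a)&(q[:,2]<b)];
        if len(s):print(' scope',a,len(s),s.min(0),s.max(0))
    m=ok&(P[...,2]>.145)&(P[...,2]<.18)&(P[...,0]>.55)&(P[...,0]<.7)&(P[...,1]>.02)&(P[...,1]<.1)
    q=P[m];print(' grip',rect(q),q.mean(0),q.min(0),q.max(0))
E
```

```text
top plate (array([627. , -42.4]), array([249.9, 165.1]), 82.1) [ 271  144   86   66 1834]
 top66 (array([574.5, -84.7]), array([32. , 27.4]), 81.6) [324 186  13  12  96] [ 0.5595 -0.1011  0.0602] [ 0.5902 -0.0671  0.0708]
 scope 0.2 28 [ 0.5619 -0.1591  0.2113] [ 0.6666 -0.061   0.24  ]
 scope 0.245 50 [ 0.5633 -0.1555  0.245 ] [ 0.6639 -0.0607  0.2802]
 scope 0.34 299 [ 0.5712 -0.1594  0.34  ] [ 0.682  -0.0695  0.39  ]
 scope 0.39 67 [ 0.5718 -0.1011  0.39  ] [ 0.6043 -0.0711  0.3959]
 grip (array([632. ,  48.6]), array([17.7, 36.5]), 81.1) [0.6312 0.0483 0.1662] [0.6137 0.0394 0.1593] [0.6499 0.0581 0.1728]
side plate (array([626.7, -40.9]), array([251.6, 164.3]), 82.0) [ 312  197   63   63 1797]
 top66 (array([592.6, -84.9]), array([35.9, 64. ]), 81.5) [329 218  25  12 187] [ 0.5602 -0.1062  0.0601] [ 0.6236 -0.0639  0.0716]
 scope 0.2 181 [ 0.5611 -0.1611  0.2104] [ 0.6817 -0.079   0.24  ]
 scope 0.245 449 [ 0.5676 -0.1604  0.245 ] [ 0.6814 -0.0676  0.2999]
 scope 0.34 543 [ 0.5712 -0.1607  0.3402] [ 0.6822 -0.0689  0.39  ]
 scope 0.39 22 [ 0.5734 -0.0987  0.39  ] [ 0.6015 -0.0752  0.3911]
 grip (array([619. ,  51.5]), array([13.8, 12.7]), 31.5) [0.6177 0.0496 0.1628] [0.6137 0.0425 0.1521] [0.6244 0.0592 0.169 ]
```

Station fit: yaw -8.0°, nest at (0.5926, -0.0873, 0.030). Predicted grip (0.632, 0.0495, 0.160) agrees with the measured cloud. Next I'll move above the grip with the jaws along station x.

Request:
apply_moves([
  [0.005,-0.299,0.582,1.38,0.3],
  [0.005,-0.299,0.582,1.38,0.3],
  [0.005,-0.299,0.582,1.38,0.3],
  [0.005,-0.299,0.582,1.38,0.3],
  [0.005,-0.299,0.582,1.38,0.3],
  [0.005,-0.299,0.582,1.38,0.3],
  [0.005,-0.299,0.582,1.38,0.3],
  [0.005,-0.299,0.582,1.38,0.3],
  [0.005,-0.299,0.582,1.38,0.3],
  [0.005,-0.299,0.582,1.38,0.3],
  [0.005,-0.299,0.582,1.38,0.3],
  [0.005,-0.299,0.582,1.38,0.3],
], newtons=30)

```text
time: 3.2
ee_pos: [0.5953, 0.0869, 0.2268]
tcp_rot: [116.2, 90.0, 18.3]
wrist_force: [0.5, 0.4, 0.4]
opening: 0.0557
```

```bash
cat >> h.py <<'E'
psi=np.radians(-8.0);N=np.array([.5926,-.0873,.030]);RS=Ro.from_euler('z',psi).as_matrix()
def stn(x,y,z): return N+RS@np.array([x,y,z])/1000   # mm from nest, station axes
def st(p): return RS.T@(np.array(p)-N)*1000
def toolR(o): return Ro.from_euler('xyz',o['tcp_rot'],degrees=True).as_matrix()
def rep(*targets):
    import json
    o=bot.get_obs();R=toolR(o)
    with open('log.jsonl','a') as f:f.write(json.dumps({k:np.array(o[k]).tolist() for k in('q','ee_pos','tcp_rot')})+'\n')
    print('t',round(o['time'],2),'q',np.round(o['q'],1),'stn',np.round(st(o['ee_pos']),1),'F',np.round(o['wrist_force'],1),'op',round(o['opening'],4))
    print('tool axes in stn',np.round((RS.T@R),3).tolist())
    for t in targets: print(' shift',np.round(R.T@(np.array(t)-o['ee_pos']),4))
    return o
E
python3 - <<'E'
from h import *
a=np.array([0,.2,.4,.6,.8,1.0,1.2,1.4,1.54])
rep(stn(20,141,195-30),stn(20,141,108),*[stn(20,141+95*np.sin(t),35+95*np.cos(t)-22) for t in a])
E
```

```text
t 3.2 q [  8.3  12.2  17.6  95.4   0.  106.2] stn [-21.5 172.9 196.8] F [0.5 0.4 0.4] op 0.0557
tool axes in stn [[0.0, 1.0, 0.001], [0.0, 0.001, -1.0], [-1.0, 0.0, -0.0]]
 shift [0.0318 0.0415 0.0319]
 shift [0.0888 0.0414 0.0319]
 shift [0.0888 0.0414 0.0319]
 shift [0.0907 0.0415 0.0131]
 shift [ 0.0963  0.0415 -0.0051]
 shift [ 0.1054  0.0415 -0.0217]
 shift [ 0.1176  0.0415 -0.0362]
 shift [ 0.1325  0.0415 -0.048 ]
 shift [ 0.1494  0.0415 -0.0566]
 shift [ 0.1677  0.0415 -0.0617]
 shift [ 0.1809  0.0415 -0.063 ]
```

Request:
apply_moves([
  [0.03,0.0415,0.032,0,0.3],
  [0.03,0.0415,0.032,0,0.3],
  [0.06,0.0415,0.032,0,0.3],
  [0.0885,0.0415,0.032,0,0.3],
  [0.0885,0.0415,0.032,0,0.3],
  [0.0885,0.0415,0.032,0,-1],
  [0.0885,0.0415,0.032,0,-1],
  [0.0885,0.0415,0.032,0,-1],
  [0.0885,0.0415,0.032,0,-1],
], newtons=30)

```text
time: 4.1
ee_pos: [0.6326, 0.0498, 0.1401]
tcp_rot: [111.0, 89.8, 13.1]
wrist_force: [0.2, 0.6, 3.8]
opening: 0.0356
```

```bash
python3 - <<'E'
from h import *
a=np.array([0,.2,.4,.6,.8,1.0,1.2,1.4,1.54])
rep(*[stn(20,141+95*np.sin(t),35+95*np.cos(t)-22) for t in a])
E
```

```text
t 4.1 q [  4.5  15.6  12.2  86.4   0.  102.4] stn [ 20.5 141.4 110.1] F [0.2 0.6 3.8] op 0.0356
tool axes in stn [[0.003, 1.0, 0.002], [0.001, 0.002, -1.0], [-1.0, 0.003, -0.001]]
 shift [ 0.0021 -0.0005  0.0004]
 shift [ 0.004  -0.0005 -0.0185]
 shift [ 0.0096 -0.0005 -0.0366]
 shift [ 0.0187 -0.0005 -0.0533]
 shift [ 0.031  -0.0005 -0.0678]
 shift [ 0.0458 -0.0005 -0.0795]
 shift [ 0.0628 -0.0005 -0.0881]
 shift [ 0.081  -0.0006 -0.0932]
 shift [ 0.0943 -0.0006 -0.0945]
```

Request:
apply_moves([
  [0.001,0,-0.014,0,-1],
  [0.004,0,-0.028,0,-1],
  [0.009,0,-0.041,0,-1],
  [0.017,0,-0.054,0,-1],
  [0.026,0,-0.065,0,-1],
  [0.036,0,-0.074,0,-1],
  [0.048,0,-0.082,0,-1],
  [0.061,0,-0.089,0,-1],
  [0.074,0,-0.093,0,-1],
  [0.088,0,-0.095,0,-1],
  [0.094,0,-0.096,0,-1],
  [0.094,0,-0.096,0,-1],
])

```text
time: 5.3
ee_pos: [0.6459, 0.1462, 0.0455]
tcp_rot: [135.5, 89.8, 37.6]
wrist_force: [-2.0, 6.8, 0.6]
opening: 0.0353
```

```bash
python3 - <<'E'
from h import *
rep(stn(20,141+95,35-22))
E
```

```text
t 5.3 q [1.270e+01 2.050e+01 7.800e+00 7.720e+01 1.000e-01 1.106e+02] stn [ 20.3 238.7  15.5] F [-2.   6.8  0.6] op 0.0353
tool axes in stn [[0.002, 1.0, 0.003], [0.002, 0.003, -1.0], [-1.0, 0.002, -0.002]]
 shift [ 0.0025 -0.0003  0.0027]
```

Request:
apply_moves([
  [0,0,0,0,0.3],
  [0,0,0,0,0.3],
  [-0.05,0,0,0,0.3],
  [-0.1,0,0,0,0.3],
  [-0.304,-0.27,0.238,-1.57,0.3],
  [-0.304,-0.27,0.238,-1.57,0.3],
  [-0.304,-0.27,0.238,-1.57,0.3],
  [-0.304,-0.27,0.238,-1.57,0.3],
  [-0.304,-0.27,0.238,-1.57,0.3],
  [-0.304,-0.27,0.238,-1.57,0.3],
  [-0.304,-0.27,0.238,-1.57,0.3],
  [-0.304,-0.27,0.238,-1.57,0.3],
])

```text
time: 6.5
ee_pos: [0.3539, -0.0471, 0.3427]
tcp_rot: [46.0, 89.8, 17.2]
wrist_force: [0.2, -0.7, -0.0]
opening: 0.0552
```

```bash
python3 - <<'E'
from h import *
rep(stn(-250,0,320),stn(-300,0,320))
S=shot('side')
im=S['frame'][150:280,280:400]; cv2.imwrite('pics/open.png',cv2.resize(im,None,fx=5,fy=4.6,interpolation=cv2.INTER_CUBIC))
E
```

```text
t 6.5 q [-7.700e+00 -1.670e+01  3.100e+00  1.096e+02  1.000e-01  2.120e+01] stn [-242.     6.5  312.7] F [ 0.2 -0.7 -0. ] op 0.0552
tool axes in stn [[0.003, 0.356, 0.934], [0.002, 0.934, -0.356], [-1.0, 0.003, 0.003]]
 shift [-0.0073 -0.009  -0.0052]
 shift [-0.0075 -0.0268 -0.0519]
```

View pics/open.png

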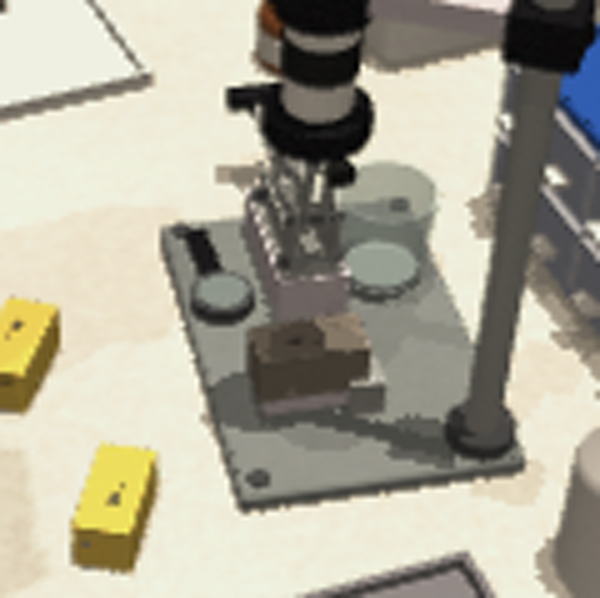

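The picture shows the clamp arm standing up and the handle laid back, with the billet at crop (305,365) free of the pad. Next I'll finish the roll and pull inward past the reach limit to see whether the tool tilts there.

Request:
apply_moves([
  [-0.007,-0.009,-0.005,-0.364,0.3],
  [-0.007,-0.009,-0.005,-0.364,0.3],
  [-0.007,-0.009,-0.005,-0.364,0.3],
  [-0.007,-0.062,-0.145,-0.364,0.3],
  [-0.007,-0.062,-0.145,-0.364,0.3],
  [-0.007,-0.062,-0.145,-0.364,0.3],
  [-0.007,-0.062,-0.145,-0.364,0.3],
  [-0.007,-0.062,-0.145,-0.364,0.3],
])

```text
time: 7.35
ee_pos: [0.1926, -0.0358, 0.354]
tcp_rot: [-1.7, 89.3, -8.9]
wrist_force: [0.7, -0.1, 0.1]
opening: 0.0558
```

```bash
python3 - <<'E'
from h import *
rep(stn(-400,0,320))
import json
L=[json.loads(l) for l in open('log.jsonl')]+[dict(q=[71.1643,5.0115,10.0342,95.0974,0,90],ee_pos=[.1775,.5203,.2306],tcp_rot=[-89.836,89.9253,-108.672])]
A=[];b=[]
for l in L:
    q=np.radians(l['q']);p=l['ee_pos'];r=np.hypot(p[0],p[1])
    a2,a3=q[1],q[1]-q[2]
    R=Ro.from_euler('xyz',l['tcp_rot'],degrees=True).as_matrix();
    A+= [[1,0,np.cos(a2),np.sin(a2),np.cos(a3),np.sin(a3)],[0,1,-np.sin(a2),np.cos(a2),-np.sin(a3),np.cos(a3)]];b+=[r,p[2]]
s=np.linalg.lstsq(np.array(A),np.array(b),rcond=None);print(np.round(s[0],4),s[3],np.abs(np.array(A)@s[0]-b).max())
for l in L: print(np.round(l['q'],1), l['q'][1]-l['q'][2]+l['q'][3])
E
```

```text
t 7.35 q [-10.6 -35.8  -6.9 118.3   0.   -3.4] stn [-403.3   -4.7  324. ] F [ 0.7 -0.1  0.1] op 0.0558
tool axes in stn [[0.012, -0.014, 1.0], [-0.0, 1.0, 0.014], [-1.0, -0.0, 0.012]]
 shift [0.0041 0.0046 0.0033]
[ 0.0016 -0.2689 -0.0034  0.4098  0.5231  0.0452] [4.19655354 4.19655354 0.60980242 0.60980242 0.13068831 0.13068831] 0.001460075604426625
[  8.3  12.2  17.6  95.4   0.  106.2] 89.97323959546651
[  4.5  15.6  12.2  86.4   0.  102.4] 89.8388320351054
[1.270e+01 2.050e+01 7.800e+00 7.720e+01 1.000e-01 1.106e+02] 89.8475590967059
[-7.700e+00 -1.670e+01  3.100e+00  1.096e+02  1.000e-01  2.120e+01] 89.80438780430565
[-10.6 -35.8  -6.9 118.3   0.   -3.4] 89.31443349467827
[71.2  5.  10.  95.1  0.  90. ] 90.07469999999999
```

Request:
apply_moves([
  [-0.15,0.004,0.05,0,0.3],
  [-0.15,0.004,0.05,0,0.3],
  [-0.15,0.004,0.05,0,0.3],
  [-0.4,0.004,0.1,0,0.3],
  [-0.4,0.004,0.1,0,0.3],
  [-0.4,0.004,0.1,0,0.3],
  [-0.4,0.004,0.1,0,0.3],
  [-0.4,0.004,0.1,0,0.3],
])

```text
time: 8.15
ee_pos: [0.3043, -0.0468, 0.5317]
tcp_rot: [-1.7, 86.6, -8.9]
wrist_force: [-0.1, 0.4, -0.3]
opening: 0.0553
```

```bash
python3 - <<'E'
from h import *
o=rep();print(o['ee_pos'],o['q'][1]-o['q'][2]+o['q'][3])
E
```

```text
t 8.15 q [ -8.7  -9.2  34.7 130.4  -0.   -1.6] stn [-291.1    0.   501.7] F [-0.1  0.4 -0.3] op 0.0553
tool axes in stn [[0.06, -0.014, 0.998], [-0.001, 1.0, 0.014], [-0.998, -0.002, 0.06]]
[ 0.3043287  -0.04677106  0.53168874] 86.573244208972
```

Request:
apply_moves([
  [-0.5,0,0,0,0.3],
  [-0.5,0,0,0,0.3],
])

```text
time: 8.35
ee_pos: [0.3107, -0.0477, 0.5511]
tcp_rot: [-1.6, 83.8, -8.8]
wrist_force: [-0.0, -0.3, 0.2]
opening: 0.0558
```

Request:
apply_moves([
  [-0.5,0,0,0,0.3],
  [-0.5,0,0,0,0.3],
  [-0.5,0,0,0,0.3],
  [-0.5,0,0,0,0.3],
])

```text
time: 8.75
ee_pos: [0.3166, -0.0487, 0.5708]
tcp_rot: [-1.6, 80.9, -8.8]
wrist_force: [-0.2, 0.6, 0.0]
opening: 0.0554
```

```bash
python3 - <<'E'
from h import *
o=rep();print(o['ee_pos'],o['q'][1]-o['q'][2]+o['q'][3])
E
```

```text
t 8.75 q [ -8.7  -7.7  41.8 130.5  -0.   -1.5] stn [-2.787e+02 -2.000e-01  5.408e+02] F [-0.2  0.6  0. ] op 0.0554
tool axes in stn [[0.159, -0.014, 0.987], [-0.002, 1.0, 0.014], [-0.987, -0.004, 0.159]]
[ 0.31662376 -0.04867481  0.57076726] 80.8744488113243
```

Request:
apply_moves([
  [-0.5,0,0.1,0,0.3],
])

```text
time: 8.85
ee_pos: [0.3239, -0.0495, 0.5842]
tcp_rot: [-1.6, 79.0, -8.8]
wrist_force: [-0.1, -1.1, 0.9]
opening: 0.0558
```

Request:
apply_moves([
  [-0.5,0,0.1,0,0.3],
])

```text
time: 8.95
ee_pos: [0.3288, -0.05, 0.5988]
tcp_rot: [-1.6, 76.8, -8.8]
wrist_force: [-0.2, -0.1, 0.3]
opening: 0.0554
```

Request:
apply_moves([
  [-0.5,0,0.15,0,0.3],
  [-0.5,0,0.15,0,0.3],
])

```text
time: 9.15
ee_pos: [0.3416, -0.0513, 0.6187]
tcp_rot: [-1.5, 74.0, -8.7]
wrist_force: [-0.2, -0.2, 0.6]
opening: 0.0557
```

Request:
apply_moves([
  [-0.5,0,0.3,0,0.3],
  [-0.5,0,0.3,0,0.3],
])

```text
time: 9.35
ee_pos: [0.3694, -0.0543, 0.637]
tcp_rot: [-1.5, 71.4, -8.6]
wrist_force: [0.5, -0.2, -0.0]
opening: 0.0558
```

```bash
python3 - <<'E'
from h import *
o=rep();print(o['ee_pos'],o['q'][1]-o['q'][2]+o['q'][3])
E
```

```text
t 9.35 q [-8.300e+00  1.000e-01  5.920e+01  1.305e+02 -1.000e-01 -1.100e+00] stn [-225.6    1.6  607. ] F [ 0.5 -0.2 -0. ] op 0.0558
tool axes in stn [[0.32, -0.013, 0.947], [-0.004, 1.0, 0.015], [-0.948, -0.008, 0.319]]
[ 0.36939494 -0.05427583  0.63701739] 71.36227104451004
```

Request:
apply_moves([
  [-0.5,0,-0.1,0,0.3],
  [-0.5,0,-0.1,0,0.3],
])

```text
time: 9.55
ee_pos: [0.3282, -0.0486, 0.6505]
tcp_rot: [-1.4, 69.0, -8.6]
wrist_force: [-0.8, -0.1, 0.6]
opening: 0.0556
```

Request:
apply_moves([
  [-0.5,0,-0.1,0,0.3],
  [-0.5,0,-0.1,0,0.3],
])

```text
time: 9.75
ee_pos: [0.2882, -0.0431, 0.6621]
tcp_rot: [-1.4, 66.5, -8.6]
wrist_force: [-0.6, 0.6, 0.2]
opening: 0.0555
```

Request:
apply_moves([
  [-0.5,0,-0.05,0,0.3],
  [-0.5,0,-0.05,0,0.3],
])

```text
time: 9.95
ee_pos: [0.259, -0.039, 0.674]
tcp_rot: [-1.4, 63.7, -8.6]
wrist_force: [-0.5, -0.3, 0.9]
opening: 0.0559
```

Request:
apply_moves([
  [-0.5,0,-0.05,0,0.3],
  [-0.5,0,-0.05,0,0.3],
])

```text
time: 10.15
ee_pos: [0.2304, -0.0349, 0.6845]
tcp_rot: [-1.4, 61.0, -8.6]
wrist_force: [-0.5, 0.3, 0.5]
opening: 0.0556
```

Request:
apply_moves([
  [-0.5,0,0,0,0.3],
  [-0.5,0,0,0,0.3],
])

```text
time: 10.35
ee_pos: [0.2094, -0.0317, 0.6973]
tcp_rot: [-1.4, 58.2, -8.6]
wrist_force: [-0.3, 0.6, 0.0]
opening: 0.0555
```

Request:
apply_moves([
  [-0.5,0,0,0,0.3],
  [-0.5,0,0,0,0.3],
])

```text
time: 10.55
ee_pos: [0.2, -0.0402, 0.7177]
tcp_rot: [-5.2, 54.7, -12.7]
wrist_force: [-1.3, -1.0, -0.2]
opening: 0.0554
```

```bash
cat > fit.py <<'E'
from h import *
import json
L=[json.loads(l) for l in open('log.jsonl')]
A=[];b=[]
for l in L:
    q=np.radians(l['q']);p=l['ee_pos'];r=np.hypot(p[0],p[1])
    a=[q[1],q[1]-q[2],q[1]-q[2]+q[3]]
    A+= [sum([[np.cos(t),np.sin(t)] for t in a],[1,0]),sum([[-np.sin(t),np.cos(t)] for t in a],[0,1])];b+=[r,p[2]]
s=np.linalg.lstsq(np.array(A),np.array(b),rcond=None);print(np.round(s[0],4),s[3],np.abs(np.array(A)@s[0]-b).max())
E
python3 - <<'E'
from h import *
o=rep();print(o['ee_pos'],o['q'][1]-o['q'][2]+o['q'][3])
import fit
E
```

```text
t 10.55 q [ -5.8 -19.1  56.5 130.5  -4.    0.5] stn [-395.3   -8.   687.7] F [-1.3 -1.  -0.2] op 0.0554
tool axes in stn [[0.576, 0.008, 0.818], [-0.047, 0.999, 0.024], [-0.816, -0.052, 0.575]]
[ 0.20003107 -0.04017161  0.71769456] 54.90918654117344
[-1.000e-03  1.615e-01  1.000e-04  4.197e-01  5.187e-01  3.660e-02
  4.309e-01  1.000e-03] [5.86256573 5.86256573 1.04947513 1.04947513 0.69613829 0.69613829
 0.21051492 0.21051492] 0.00014422652319290297
```

```bash
python3 - <<'E'
from h import *
rep([.393,.045,.62],[.393,.045,.66])
E
```

```text
t 10.55 q [ -5.8 -19.1  56.5 130.5  -4.    0.5] stn [-395.3   -8.   687.7] F [-1.3 -1.  -0.2] op 0.0554
tool axes in stn [[0.576, 0.008, 0.818], [-0.047, 0.999, 0.024], [-0.816, -0.052, 0.575]]
 shift [0.1777 0.1176 0.093 ]
 shift [0.145  0.1155 0.116 ]
```

Request:
apply_moves([
  [0.18,0.118,0.093,0,0.3],
  [0.18,0.118,0.093,0,0.3],
  [0.18,0.118,0.093,0,0.3],
  [0.18,0.118,0.093,0,0.3],
  [0.18,0.118,0.093,0,0.3],
  [0.18,0.118,0.093,0,0.3],
])

```text
time: 11.15
ee_pos: [0.3991, 0.0477, 0.6118]
tcp_rot: [-5.7, 55.2, -13.0]
wrist_force: [-0.3, 0.2, -1.4]
opening: 0.0556
```

Request:
apply_moves([
  [-0.16,0,0.115,0,0.3],
  [-0.16,0,0.115,0,0.3],
  [-0.16,0,0.115,0,0.3],
])

```text
time: 11.45
ee_pos: [0.3988, 0.0501, 0.7037]
tcp_rot: [-5.5, 54.9, -12.8]
wrist_force: [0.6, -0.1, 1.3]
opening: 0.0555
```

```bash
python3 - <<'E'
from h import *
o=rep();print(o['ee_pos'],o['tcp_rot'])
E
```

```text
t 11.45 q [ 19.9  -2.2  61.6 123.2 -18.1  22.2] stn [-211.1  109.1  673.7] F [ 0.6 -0.1  1.3] op 0.0555
tool axes in stn [[0.572, 0.005, 0.82], [-0.048, 0.998, 0.027], [-0.818, -0.055, 0.572]]
[0.39875104 0.05010434 0.70366859] [ -5.52412295  54.93403999 -12.82260702]
```

Request:
apply_moves([
  [-0.2,0.031,0.069,0,0.3],
  [-0.2,0.031,0.069,0,0.3],
  [-0.2,0.031,0.069,0,0.3],
  [-0.2,0.031,0.069,0,0.3],
])

```text
time: 11.85
ee_pos: [0.3502, 0.063, 0.7312]
tcp_rot: [-4.0, 52.8, -10.9]
wrist_force: [-0.1, -0.6, -1.0]
opening: 0.0557
```

Request:
apply_moves([
  [-0.3,0,0.15,0,0.3],
  [-0.3,0,0.15,0,0.3],
])

```text
time: 12.05
ee_pos: [0.3307, 0.0527, 0.7447]
tcp_rot: [-2.8, 50.8, -9.5]
wrist_force: [-0.7, 0.7, -0.2]
opening: 0.0554
```

```bash
python3 - <<'E'
from h import *
o=rep();print(o['ee_pos'],o['tcp_rot'])
E
```

```text
t 12.05 q [ 28.3  -2.5  70.8 130.5 -22.7  28.2] stn [-278.9  102.2  714.7] F [-0.7  0.7 -0.2] op 0.0554
tool axes in stn [[0.631, -0.012, 0.775], [-0.016, 0.999, 0.029], [-0.775, -0.031, 0.631]]
[0.33069025 0.05274777 0.74474714] [-2.77834492 50.83311274 -9.45583298]
```

Request:
apply_moves([
  [-0.3,0,0.2,0,0.3],
  [-0.3,0,0.2,0,0.3],
])

```text
time: 12.25
ee_pos: [0.315, 0.0448, 0.7559]
tcp_rot: [-2.0, 48.9, -8.5]
wrist_force: [0.0, 0.2, 0.1]
opening: 0.0557
```

```bash
python3 - <<'E'
from h import *
o=rep();print(o['ee_pos'],o['tcp_rot'])
E
```

```text
t 12.25 q [ 29.2  -4.3  70.8 130.5 -23.6  28.2] stn [-293.3   92.2  725.9] F [0.  0.2 0.1] op 0.0557
tool axes in stn [[0.657, -0.018, 0.754], [-0.005, 1.0, 0.028], [-0.754, -0.023, 0.657]]
[0.31499014 0.04478397 0.75594698] [-1.96753701 48.92475219 -8.47512568]
```

```bash
python3 - <<'E'
from h import *
rep(stn(-110,1,150))
E
```

```text
t 12.25 q [ 29.2  -4.3  70.8 130.5 -23.6  28.2] stn [-293.3   92.2  725.9] F [0.  0.2 0.1] op 0.0557
tool axes in stn [[0.657, -0.018, 0.754], [-0.005, 1.0, 0.028], [-0.754, -0.023, 0.657]]
 shift [ 0.5551 -0.0814 -0.2426]
```

Request:
apply_moves([
  [0.555,-0.081,-0.243,0.035,0.4],
  [0.555,-0.081,-0.243,0.035,0.4],
  [0.555,-0.081,-0.243,0.035,0.4],
  [0.555,-0.081,-0.243,0.035,0.4],
  [0.555,-0.081,-0.243,0.035,0.4],
  [0.555,-0.081,-0.243,0.035,0.4],
  [0.555,-0.081,-0.243,0.035,0.4],
  [0.555,-0.081,-0.243,0.035,0.4],
  [0.555,-0.081,-0.243,0.035,0.4],
  [0.555,-0.081,-0.243,0.035,0.4],
  [0.555,-0.081,-0.243,0.035,0.4],
  [0.555,-0.081,-0.243,0.035,0.4],
])

```text
time: 13.45
ee_pos: [0.4558, -0.0506, 0.2818]
tcp_rot: [0.0, 49.0, -8.5]
wrist_force: [0.6, 0.3, -0.1]
opening: 0.06
```

Request:
apply_moves([
  [0,0,0,0,0.4],
])

```text
time: 13.55
ee_pos: [0.4545, -0.0515, 0.2719]
tcp_rot: [-0.1, 49.7, -8.6]
wrist_force: [-1.2, 0.3, 0.4]
opening: 0.0598
```

```bash
python3 - <<'E'
from h import *
o=bot.get_obs();d=RS.T@toolR(o)[:,0]
G=np.array([-8,0,26])
rep(stn(*(G-80*d)),stn(*(G+20*d)))
E
```

```text
t 13.55 q [ -5.  -48.4 -34.4  63.8  -2.4   2.7] stn [-141.8   16.2  241.9] F [-1.2  0.3  0.4] op 0.0598
tool axes in stn [[0.646, 0.01, 0.763], [-0.007, 1.0, -0.007], [-0.763, -0.001, 0.646]]
 shift [ 0.1713 -0.0146 -0.0373]
 shift [ 0.2713 -0.0146 -0.0373]
```

Request:
apply_moves([
  [0.171,-0.0146,-0.037,0,0.4],
  [0.171,-0.0146,-0.037,0,0.4],
  [0.171,-0.0146,-0.037,0,0.4],
  [0.171,-0.0146,-0.037,0,0.4],
  [0.171,-0.0146,-0.037,0,0.4],
  [0.171,-0.0146,-0.037,0,0.4],
])

```text
time: 14.15
ee_pos: [0.5343, -0.0784, 0.1202]
tcp_rot: [-0.1, 49.6, -8.7]
wrist_force: [0.3, 0.3, 1.4]
opening: 0.0597
```

```bash
python3 - <<'E'
from h import *
o=bot.get_obs();d=RS.T@toolR(o)[:,0]
G=np.array([-8,0,26])
rep(stn(*(G+20*d)));print(o['tcp_rot'])
S=shot('side');im=S['frame'][120:280,260:420]; cv2.imwrite('pics/appr.png',cv2.resize(im,None,fx=3.7,fy=3.7,interpolation=cv2.INTER_CUBIC))
E
```

```text
t 14.15 q [ -8.2 -37.6 -46.6  40.6  -0.3   0.3] stn [-59.    0.7  90.2] F [0.3 0.3 1.4] op 0.0597
tool axes in stn [[0.648, 0.01, 0.762], [-0.007, 1.0, -0.007], [-0.762, -0.001, 0.648]]
 shift [ 1.019e-01 -1.000e-04 -2.700e-03]
[-0.0860209  49.61964516 -8.65005109]
```

View pics/appr.png

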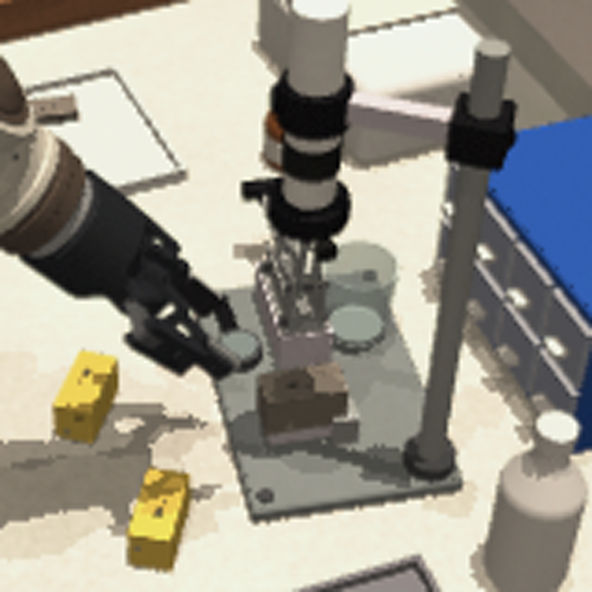

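The gripper, tilted about 40° from vertical, now points at the billet from the open front, clear of the scope and clamp. Going in to grasp.

Request:
apply_moves([
  [0.04,0,-0.002,0,0.4],
  [0.08,0,-0.003,0,0.4],
  [0.101,0,-0.003,0,0.4],
  [0.101,0,-0.003,0,0.4],
  [0.101,0,-0.003,0,0.4],
  [0.101,0,-0.003,0,-1],
  [0.101,0,-0.003,0,-1],
  [0.101,0,-0.003,0,-1],
  [0.101,0,-0.003,0,-1],
], newtons=45)

```text
time: 15.1
ee_pos: [0.5982, -0.0869, 0.0456]
tcp_rot: [0.0, 49.3, -8.4]
wrist_force: [-5.4, 6.5, 7.3]
opening: 0.0312
```

```bash
python3 - <<'E'
from h import *
rep()
E
```

```text
t 15.1 q [ -8.2 -23.2 -46.8  25.6  -0.1   0.2] stn [ 5.5  1.1 15.6] F [-5.4  6.5  7.3] op 0.0312
tool axes in stn [[0.652, 0.008, 0.758], [-0.005, 1.0, -0.006], [-0.758, 0.001, 0.652]]
```

Request:
apply_moves([
  [-0.01,0,0,0,-1],
  [-0.03,0,0,0,-1],
  [-0.06,0,0,0,-1],
  [-0.09,0,0,0,-1],
  [-0.1,0,0,0,-1],
  [-0.1,0,0,0,-1],
])

```text
time: 15.7
ee_pos: [0.5339, -0.0774, 0.1239]
tcp_rot: [0.0, 49.0, -8.4]
wrist_force: [-0.2, -0.3, -2.5]
opening: 0.0315
```

```bash
python3 - <<'E'
from h import *
o=rep([.5306,.3223,.09],[.5306,.3223,.0206]);print(o['tcp_rot'])
E
```

```text
t 15.7 q [ -8.2 -38.3 -46.9  40.5  -0.2   0.2] stn [-59.5   1.6  93.9] F [-0.2 -0.3 -2.5] op 0.0315
tool axes in stn [[0.655, 0.008, 0.755], [-0.005, 1.0, -0.006], [-0.755, 0.001, 0.655]]
 shift [-0.0149  0.3949 -0.0692]
 shift [ 0.0375  0.3948 -0.1147]
[ 4.81413737e-02  4.90428606e+01 -8.41243699e+00]
```

Request:
apply_moves([
  [-0.015,0.395,-0.069,0,-1],
  [-0.015,0.395,-0.069,0,-1],
  [-0.015,0.395,-0.069,0,-1],
  [-0.015,0.395,-0.069,0,-1],
  [-0.015,0.395,-0.069,0,-1],
  [-0.015,0.395,-0.069,0,-1],
  [-0.015,0.395,-0.069,0,-1],
  [-0.015,0.395,-0.069,0,-1],
  [-0.015,0.395,-0.069,0,-1],
  [-0.015,0.395,-0.069,0,-1],
  [-0.015,0.395,-0.069,0,-1],
])

```text
time: 16.8
ee_pos: [0.5306, 0.3216, 0.0889]
tcp_rot: [-0.1, 49.1, -8.5]
wrist_force: [-0.0, 0.9, -2.2]
opening: 0.0314
```

```bash
python3 - <<'E'
from h import *
o=rep([.5306,.3223,.05],[.5306,.3223,.0206]);print(o['ee_pos'],o['tcp_rot'])
T=shot('top','done1.png');S=shot('side')
for d in (T,S):
    P=cloud(d);ok=d['depth']>0
    m=ok&(P[...,2]>.06)&(P[...,2]<.14)&(abs(P[...,1]-.32)<.1)&(abs(P[...,0]-.53)<.08)
    q=P[m];print(len(q),q.min(0) if len(q) else '',q.max(0) if len(q) else '')
a=T['frame'][150:270,130:290];b=S['frame'][60:180,230:390]
cv2.imwrite('pics/done1c.png',cv2.resize(np.hstack([a,b]),None,fx=2.5,fy=2.5,interpolation=cv2.INTER_CUBIC))
E
```

```text
t 16.8 q [ 45.3 -10.3 -29.9  43.2 -31.9  45.8] stn [-118.3  396.3   58.9] F [-0.   0.9 -2.2] op 0.0314
tool axes in stn [[0.655, 0.008, 0.756], [-0.006, 1.0, -0.006], [-0.756, -0.001, 0.655]]
 shift [ 0.0294  0.0008 -0.0256]
 shift [ 0.0516  0.0008 -0.0448]
[0.53056854 0.32157475 0.08894698] [-0.07784463 49.09942326 -8.52972149]
527 [0.47100102 0.27453613 0.0676204 ] [0.5577683  0.37277562 0.13999205]
315 [0.46429508 0.27202779 0.07225906] [0.55680904 0.37124681 0.13892585]
```

View pics/done1c.png

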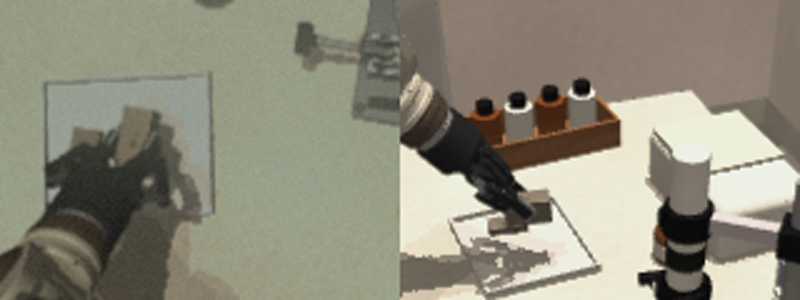

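Request:
apply_moves([
  [0.022,-0.003,-0.019,0,-1],
  [0.04,-0.005,-0.035,0,-1],
  [0.045,-0.005,-0.039,0,-1],
  [0.047,-0.005,-0.041,0,-1],
  [0.049,-0.005,-0.043,0,-1],
  [0.0505,-0.005,-0.044,0,-1],
  [0.0505,-0.005,-0.044,0,-1],
])

```text
time: 17.6
ee_pos: [0.5304, 0.3166, 0.024]
tcp_rot: [0.1, 49.0, -8.4]
wrist_force: [-0.3, 0.3, -1.4]
opening: 0.0312
```

```bash
python3 - <<'E'
from h import *
o=rep();print(o['ee_pos'],o['tcp_rot'])
E
```

```text
t 17.6 q [ 44.9  -7.5 -35.3  34.8 -31.7  45.5] stn [-117.8  391.3   -6. ] F [-0.3  0.3 -1.4] op 0.0312
tool axes in stn [[0.656, 0.009, 0.755], [-0.005, 1.0, -0.008], [-0.755, 0.002, 0.656]]
[0.5304301  0.3165777  0.02400792] [ 0.14107415 48.99581036 -8.42522796]
```

Request:
apply_moves([
  [0.0015,0,-0.0013,0,-1],
  [0.003,0,-0.0026,0,-1],
  [0.0038,0,-0.0033,0,-1],
  [0.0038,0,-0.0033,0,-1],
])

```text
time: 18.0
ee_pos: [0.5314, 0.3172, 0.0209]
tcp_rot: [0.3, 48.8, -8.3]
wrist_force: [-2.4, -2.1, 7.5]
opening: 0.0309
```

Request:
apply_moves([
  [0,0,0,0,0.1],
  [0,0,0,0,0.1],
  [0,0,0,0,0.1],
  [-0.03,0,0,0,0.1],
  [-0.07,0,0,0,0.1],
  [-0.11,0,0,0,0.1],
  [-0.12,0,0,0,0.1],
])

```text
time: 18.7
ee_pos: [0.4526, 0.3301, 0.1151]
tcp_rot: [0.6, 48.7, -8.0]
wrist_force: [0.4, 0.5, -0.5]
opening: 0.0475
```

```bash
python3 - <<'E'
from h import *
o=rep([.48,-.05,.17],[.48,-.24,.14]);print(o['ee_pos'],o['tcp_rot'])
T=shot('top');S=shot('side')
for d in (T,S):
    P=cloud(d);ok=d['depth']>0
    m=ok&(P[...,2]>.036)&(P[...,2]<.05)&(abs(P[...,1]-.31)<.06)&(abs(P[...,0]-.54)<.08)
    q=P[m];print(len(q),rect(q),np.median(q[:,2]),q[:,2].std())
E
```

```text
t 18.7 q [ 53.2 -16.8 -31.9  52.  -35.4  54.5] stn [-196.8  393.9   85.1] F [ 0.4  0.5 -0.5] op 0.0475
tool axes in stn [[0.66, 0.008, 0.751], [-0.0, 1.0, -0.011], [-0.751, 0.007, 0.66]]
 shift [ 0.0117 -0.3715  0.1005]
 shift [ 0.0517 -0.5596  0.1026]
[0.45256681 0.33010583 0.11513071] [ 0.62198784 48.69797717 -8.01505399]
236 (array([526.3, 314.5]), array([32.7, 63.6]), 81.7) 0.04033511230690273 0.0023140031158522126
111 (array([526.4, 316.4]), array([37.1, 63.4]), 81.3) 0.03949756849362438 0.0016397189874368216
```

```bash
python3 - <<'E'
from h import *
rep([.52,-.05,.13],[.473,-.2697,.105])
E
```

```text
t 18.8 q [ 53.1 -16.7 -32.   51.8 -35.3  54.4] stn [-196.2  393.6   82.9] F [ 0.6  1.  -0.6] op 0.0469
tool axes in stn [[0.659, 0.008, 0.752], [-0.001, 1.0, -0.01], [-0.752, 0.006, 0.659]]
 shift [ 0.0661 -0.3657  0.1044]
 shift [ 0.0746 -0.59    0.0781]
```

Request:
apply_moves([
  [0.066,-0.366,0.104,-0.01,0.4],
  [0.066,-0.366,0.104,-0.01,0.4],
  [0.066,-0.366,0.104,-0.01,0.4],
  [0.066,-0.366,0.104,-0.01,0.4],
  [0.066,-0.366,0.104,-0.01,0.4],
  [0.066,-0.366,0.104,-0.01,0.4],
  [0.066,-0.366,0.104,-0.01,0.4],
  [0.066,-0.366,0.104,-0.01,0.4],
  [0.075,-0.59,0.078,-0.01,0.4],
  [0.075,-0.59,0.078,-0.01,0.4],
  [0.075,-0.59,0.078,-0.01,0.4],
  [0.075,-0.59,0.078,-0.01,0.4],
])

```text
time: 20.0
ee_pos: [0.4771, -0.2474, 0.106]
tcp_rot: [-0.1, 48.7, -8.2]
wrist_force: [1.8, 0.6, 0.8]
opening: 0.0597
```

```bash
python3 - <<'E'
from h import *
o=bot.get_obs();d=toolR(o)[:,0];t=np.array([.5448,-.2798,.019])
rep(t-.1*d,t);print(o['ee_pos'],o['tcp_rot'])
E
```

```text
t 20.0 q [-37.2 -34.5 -46.4  40.6  18.6 -22.7] stn [ -92.1 -174.6   76. ] F [1.8 0.6 0.8] op 0.0597
tool axes in stn [[0.659, 0.002, 0.752], [-0.002, 1.0, -0.001], [-0.752, -0.001, 0.659]]
 shift [ 0.0126 -0.0224 -0.0035]
 shift [ 0.1126 -0.0224 -0.0035]
[ 0.4770502  -0.24739135  0.10595375] [-0.10311027 48.73900143 -8.17708767]
```

Orientation is now clean: heading -8.2°, jaws level. Next I'll line up, go in and close.

Request:
apply_moves([
  [0.013,-0.022,-0.0035,0,0.4],
  [0.013,-0.022,-0.0035,0,0.4],
  [0.05,-0.022,-0.0035,0,0.4],
  [0.09,-0.022,-0.0035,0,0.4],
  [0.112,-0.022,-0.0035,0,0.4],
  [0.112,-0.022,-0.0035,0,0.4],
  [0.112,-0.022,-0.0035,0,0.4],
])

```text
time: 20.7
ee_pos: [0.5439, -0.2785, 0.0184]
tcp_rot: [-0.0, 48.8, -8.1]
wrist_force: [0.4, -0.7, 1.7]
opening: 0.06
```

```bash
python3 - <<'E'
from h import *
o=rep([.5448,-.2798,.019]);print(o['ee_pos'],o['tcp_rot'])
E
```

```text
t 20.7 q [-35.1 -17.2 -45.5  23.8  17.4 -21.1] stn [ -21.6 -196.1  -11.6] F [ 0.4 -0.7  1.7] op 0.06
tool axes in stn [[0.658, 0.001, 0.753], [-0.001, 1.0, -0.0], [-0.753, -0.0, 0.658]]
 shift [ 0.0002 -0.0011  0.0012]
[ 0.54392982 -0.27853265  0.01837111] [-2.56249100e-02  4.88494073e+01 -8.07168762e+00]
```

Request:
apply_moves([
  [0,0,0,0,-1],
  [0,0,0,0,-1],
  [0,0,0,0,-1],
  [0,0,0,0,-1],
  [0,0,0,0,-1],
  [-0.015,0,0.013,0,-1],
  [-0.045,0,0.04,0,-1],
  [-0.075,0,0.066,0,-1],
  [-0.075,0,0.066,0,-1],
  [-0.075,0,0.066,0,-1],
], newtons=45)

```text
time: 21.7
ee_pos: [0.5443, -0.2787, 0.1191]
tcp_rot: [-0.1, 48.8, -8.1]
wrist_force: [-0.6, -0.7, -3.8]
opening: 0.0315
```

```bash
python3 - <<'E'
from h import *
o=rep(stn(-65,1,105));print(o['ee_pos'],o['tcp_rot'])
T=shot('top');S=shot('side')
for d in (T,S):
    P=cloud(d);ok=d['depth']>0
    z0=o['ee_pos'][2]
    m=ok&(P[...,2]>z0+.005)&(P[...,2]<z0+.03)&(abs(P[...,1]+.28)<.022)&(P[...,0]>.555)&(P[...,0]<.60)
    q=P[m]
    A=np.c_[q[:,0],q[:,1],np.ones(len(q))];co=np.linalg.lstsq(A,q[:,2],rcond=None)[0];
    print(len(q),q.min(0),q.max(0),'plane',co)
a=T['frame'][150:270,330:490];b=S['frame'][210:370,260:473];b=cv2.resize(b,(160,120))
cv2.imwrite('pics/lift.png',cv2.resize(np.hstack([a,b]),None,fx=2.5,fy=2.5,interpolation=cv2.INTER_CUBIC))
E
```

```text
t 21.7 q [-35.1 -22.5 -37.7  36.9  17.4 -21.1] stn [ -21.2 -196.3   89.1] F [-0.6 -0.7 -3.8] op 0.0315
tool axes in stn [[0.659, 0.001, 0.752], [-0.001, 1.0, -0.0], [-0.752, -0.001, 0.659]]
 shift [-0.0411  0.1972 -0.0225]
[ 0.54429274 -0.27869662  0.11905833] [-0.0848062  48.7948903  -8.12922231]
71 [ 0.55507659 -0.30019527  0.12736778] [ 0.572264   -0.26673417  0.14612822] plane [-0.0767985  -0.05062869  0.16783187]
93 [ 0.55541608 -0.29847682  0.12442754] [ 0.57178746 -0.26329054  0.14008029] plane [-0.00044326  0.14592899  0.17774933]
```

View pics/lift.png

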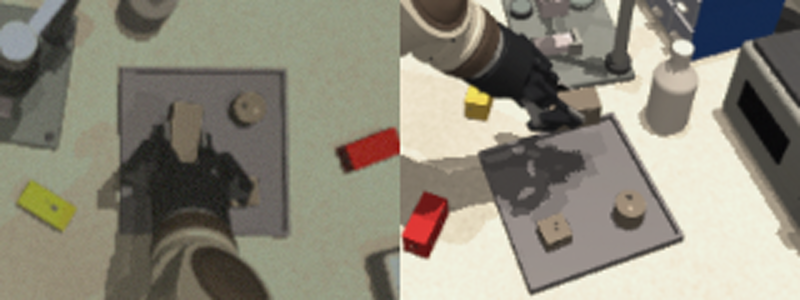

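The new billet is held level, and the core, offcut and slab are undisturbed. Moving in front of the nest.

Request:
apply_moves([
  [-0.041,0.05,-0.023,0,-1],
  [-0.041,0.1,-0.023,0,-1],
  [-0.041,0.15,-0.023,0,-1],
  [-0.041,0.199,-0.023,0,-1],
  [-0.041,0.199,-0.023,0,-1],
  [-0.041,0.199,-0.023,0,-1],
  [-0.041,0.199,-0.023,0,-1],
])

```text
time: 22.5
ee_pos: [0.5269, -0.0744, 0.1303]
tcp_rot: [0.1, 49.2, -7.9]
wrist_force: [0.3, 0.6, -2.7]
opening: 0.0314
```

```bash
python3 - <<'E'
from h import *
o=rep(stn(-20,3.5,45),stn(-5,3.5,25),stn(0,3.5,17));print(o['ee_pos'],o['tcp_rot'])
E
```

```text
t 22.5 q [ -8.1 -39.6 -46.8  42.    0.1  -0. ] stn [-66.9   3.6 100.3] F [ 0.3  0.6 -2.7] op 0.0314
tool axes in stn [[0.654, -0.0, 0.756], [0.001, 1.0, -0.0], [-0.756, 0.001, 0.654]]
 shift [ 0.0725 -0.0002 -0.0007]
 shift [ 0.0974 -0.0002 -0.0024]
 shift [ 0.1067 -0.0002 -0.0039]
[ 0.52687901 -0.07440756  0.13028001] [ 0.06953815 49.15082016 -7.93893217]
```

Request:
apply_moves([
  [0.03,0,0,0,-1],
  [0.06,0,-0.001,0,-1],
  [0.085,0,-0.002,0,-1],
  [0.1,0,-0.003,0,-1],
  [0.104,0,-0.005,0,-1],
  [0.104,0,-0.005,0,-1],
])

```text
time: 23.1
ee_pos: [0.5896, -0.0845, 0.0468]
tcp_rot: [0.1, 49.3, -8.1]
wrist_force: [-0.8, 0.1, -2.8]
opening: 0.0314
```

```bash
python3 - <<'E'
from h import *
o=rep(stn(0,3.5,13.4));print(o['tcp_rot'],RS.T@o['wrist_force'])
E
```

```text
t 23.1 q [ -8.2 -24.8 -47.7  26.3   0.1  -0. ] stn [-3.3  2.4 16.8] F [-0.8  0.1 -2.8] op 0.0314
tool axes in stn [[0.652, 0.002, 0.758], [-0.001, 1.0, -0.002], [-0.758, 0.001, 0.652]]
 shift [0.0047 0.0011 0.0003]
[ 0.05158221 49.30053367 -8.06383965] [-0.82056004 -0.05084413 -2.79293394]
```

Request:
apply_moves([
  [0.001,0.001,-0.0008,0,-1],
  [0.002,0.001,-0.0016,0,-1],
  [0.003,0.001,-0.0024,0,-1],
  [0.003,0.001,-0.0024,0,-1],
])

```text
time: 23.5
ee_pos: [0.5908, -0.0839, 0.0449]
tcp_rot: [0.0, 49.1, -8.1]
wrist_force: [-2.8, -1.4, 2.8]
opening: 0.0313
```

```bash
python3 - <<'E'
from h import *
o=rep();print(o['tcp_rot'],RS.T@o['wrist_force'])
E
```

```text
t 23.5 q [ -8.1 -24.6 -48.   25.8  -0.    0.1] stn [-2.3  3.1 14.9] F [-2.8 -1.4  2.8] op 0.0313
tool axes in stn [[0.655, 0.002, 0.756], [-0.001, 1.0, -0.002], [-0.756, 0.0, 0.655]]
[ 1.85473806e-02  4.91130051e+01 -8.11364784e+00] [-2.54622192 -1.77795669  2.82462467]
```

Request:
apply_moves([
  [0.0013,0,0.0015,0,-1],
  [0.0026,0,0.003,0,-1],
  [0.0039,0,0.0045,0,-1],
  [0.0046,0,0.0053,0,-1],
  [0.0046,0,0.0053,0,-1],
])

```text
time: 24.0
ee_pos: [0.598, -0.0848, 0.0449]
tcp_rot: [0.0, 49.1, -8.1]
wrist_force: [1.7, -0.6, -1.4]
opening: 0.0307
```

```bash
python3 - <<'E'
from h import *
o=rep();print(o['tcp_rot'],RS.T@o['wrist_force'])
E
```

```text
t 24.0 q [ -8.1 -23.3 -47.1  25.3  -0.    0.1] stn [ 5.   3.2 14.9] F [ 1.7 -0.6 -1.4] op 0.0307
tool axes in stn [[0.655, 0.002, 0.756], [-0.001, 1.0, -0.002], [-0.756, 0.0, 0.655]]
[ 2.39523225e-02  4.91058444e+01 -8.10009184e+00] [ 1.80511728 -0.31841482 -1.44532012]
```

Request:
apply_moves([
  [0.0007,0,0.0008,0,-1],
  [0.0013,0,0.0015,0,-1],
  [0.0013,0,0.0015,0,-1],
])

```text
time: 24.3
ee_pos: [0.5984, -0.0849, 0.0448]
tcp_rot: [0.0, 49.3, -8.1]
wrist_force: [-43.5, 6.9, 26.7]
opening: 0.0312
```

```bash
python3 - <<'E'
from h import *
o=rep();print(o['tcp_rot'],RS.T@o['wrist_force'])
E
```

```text
t 24.3 q [ -8.1 -23.1 -46.9  25.5  -0.    0. ] stn [ 5.4  3.2 14.8] F [-43.5   6.9  26.7] op 0.0312
tool axes in stn [[0.652, 0.002, 0.758], [-0.001, 1.0, -0.002], [-0.758, 0.0, 0.652]]
[ 2.08173876e-02  4.92748687e+01 -8.09455134e+00] [-44.01635634   0.81980435  26.66620858]
```

Request:
apply_moves([
  [-0.0003,0,-0.0003,0,-1],
  [-0.0003,-0.0007,-0.0003,0,-1],
  [-0.0003,-0.0014,-0.0003,0,-1],
  [-0.0003,-0.0017,-0.0003,0,-1],
])

```text
time: 24.7
ee_pos: [0.598, -0.0859, 0.0449]
tcp_rot: [0.1, 49.3, -7.9]
wrist_force: [-3.0, 6.0, 3.1]
opening: 0.0312
```

```bash
python3 - <<'E'
from h import *
o=rep();print(o['tcp_rot'],RS.T@o['wrist_force'])
E
```

```text
t 24.7 q [ -8.3 -23.2 -46.9  25.5   0.2  -0.1] stn [ 5.1  2.2 14.9] F [-3.   6.   3.1] op 0.0312
tool axes in stn [[0.653, 0.001, 0.758], [0.001, 1.0, -0.001], [-0.758, 0.001, 0.653]]
[ 0.11655386 49.26623756 -7.9411888 ] [-3.78010589  5.49162149  3.05430226]
```

Request:
apply_moves([
  [0.0001,-0.0005,0.0001,0,-1],
  [0.0001,-0.001,0.0001,0,-1],
  [0.0001,-0.001,0.0001,0,-1],
])

```text
time: 25.0
ee_pos: [0.5981, -0.0859, 0.0449]
tcp_rot: [0.2, 49.3, -7.7]
wrist_force: [-5.0, 6.4, 3.8]
opening: 0.0312
```

```bash
python3 - <<'E'
from h import *
o=rep();print(o['tcp_rot'],RS.T@o['wrist_force'],o['torque'])
E
```

```text
t 25.0 q [ -8.4 -23.2 -46.9  25.5   0.4  -0.2] stn [ 5.2  2.1 14.9] F [-5.   6.4  3.8] op 0.0312
tool axes in stn [[0.652, -0.002, 0.758], [0.003, 1.0, -0.001], [-0.758, 0.003, 0.652]]
[ 0.24301672 49.28165972 -7.72733379] [-5.82403509  5.63614835  3.76248875] [1.03881396 0.78754456 0.86559826]
```

Request:
apply_moves([
  [-0.0005,0.0003,-0.0001,0,-1],
  [-0.0005,-0.0005,-0.0001,0,-1],
  [-0.0005,-0.001,-0.0001,0,-1],
  [-0.0005,-0.001,-0.0001,0,-1],
])

```text
time: 25.4
ee_pos: [0.5976, -0.086, 0.045]
tcp_rot: [0.4, 49.3, -7.5]
wrist_force: [-1.8, 6.2, 1.1]
opening: 0.0313
```

```bash
python3 - <<'E'
from h import *
o=rep();print(o['tcp_rot'],RS.T@o['wrist_force'],o['torque'])
E
```

```text
t 25.4 q [ -8.5 -23.2 -46.9  25.6   0.6  -0.4] stn [ 4.8  2.  15. ] F [-1.8  6.2  1.1] op 0.0313
tool axes in stn [[0.652, -0.004, 0.758], [0.006, 1.0, -0.0], [-0.758, 0.004, 0.652]]
[ 0.37643156 49.29565587 -7.50880716] [-2.61848516  5.90557824  1.10029861] [1.19041273 0.62063545 0.97010845]
```

Request:
apply_moves([
  [0,0.0003,0,0,0.0],
  [0,0.0003,0,0,0.05],
  [0,0.0003,0,0,0.05],
  [0,0.0003,0,0,0.05],
  [-0.03,0,0,0,0.05],
  [-0.07,0,0,0,0.05],
  [-0.1,0,0,0,0.05],
  [-0.1,0,0,0,-1],
  [-0.1,0,0,0,-1],
  [-0.1,0,0,0,-1],
])

```text
time: 26.4
ee_pos: [0.5329, -0.0775, 0.1196]
tcp_rot: [0.4, 49.4, -7.5]
wrist_force: [-0.5, 0.8, 0.3]
opening: 0.0017
```

```bash
python3 - <<'E'
from h import *
o=rep(stn(-55,0,20),stn(-55,0,9),stn(-41,0,9));print(o['tcp_rot'])
T=shot('top');S=shot('side')
for d in (T,S):
    P=cloud(d);ok=d['depth']>0
    m=ok&(abs(P[...,2]-.066)<.006)&(P[...,0]>.5)&(P[...,0]<.68)&(P[...,1]>-.13)&(P[...,1]<-.04)
    k,l,st_,ce=cv2.connectedComponentsWithStats(m.astype(np.uint8),connectivity=8)
    for i in range(1,k):
        if st_[i,4]>20:
            q=P[l==i];print(' top66',rect(q),st_[i,4],np.median(q[:,2]))
b=S['frame'][150:270,270:430]
cv2.imwrite('pics/nest2.png',cv2.resize(b,None,fx=4.5,fy=4.5,interpolation=cv2.INTER_CUBIC))
E
```

```text
t 26.4 q [ -8.7 -38.1 -47.1  40.4   0.8  -0.5] stn [-60.5   1.4  89.6] F [-0.5  0.8  0.3] op 0.0017
tool axes in stn [[0.651, -0.003, 0.759], [0.005, 1.0, -0.0], [-0.759, 0.004, 0.651]]
 shift [ 0.0564 -0.0017 -0.0411]
 shift [ 0.0648 -0.0018 -0.0483]
 shift [ 0.0739 -0.0018 -0.0377]
[ 0.37274049 49.37499986 -7.51824008]
 top66 (array([574.3, -85.9]), array([31.4, 28.1]), 81.6) 97 0.06523038403550431
 top66 (array([592.4, -86.3]), array([35.5, 63.6]), 82.1) 219 0.06503956620680046
```

View pics/nest2.png

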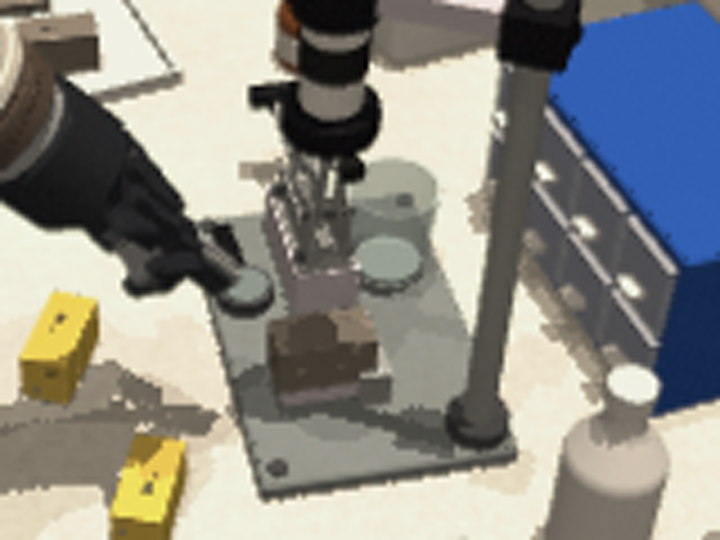

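Request:
apply_moves([
  [0.03,-0.002,-0.022,0,-1],
  [0.056,-0.002,-0.041,0,-1],
  [0.065,-0.002,-0.048,0,-1],
  [0.0685,-0.002,-0.0445,0,-1],
  [0.072,-0.002,-0.04,0,-1],
  [0.073,-0.002,-0.0387,0,-1],
  [0.073,-0.002,-0.0387,0,-1],
])

```text
time: 27.2
ee_pos: [0.5516, -0.0817, 0.0403]
tcp_rot: [0.4, 49.3, -7.5]
wrist_force: [-0.3, -0.1, 0.7]
opening: 0.0002
```

```bash
python3 - <<'E'
from h import *
o=rep();print(o['tcp_rot'],RS.T@o['wrist_force'])
E
```

```text
t 27.2 q [ -8.9 -31.5 -52.5  28.3   0.9  -0.7] stn [-41.4  -0.2  10.3] F [-0.3 -0.1  0.7] op 0.0002
tool axes in stn [[0.652, -0.004, 0.758], [0.006, 1.0, -0.0], [-0.758, 0.004, 0.652]]
[ 0.37429088 49.31441453 -7.51238731] [-0.2708548  -0.18495189  0.6730095 ]
```

Request:
apply_moves([
  [0.0007,0,0.0008,0,-1],
  [0.0013,0,0.0015,0,-1],
  [0.0013,0,0.0015,0,-1],
])

```text
time: 27.5
ee_pos: [0.5537, -0.082, 0.0407]
tcp_rot: [0.4, 49.3, -7.5]
wrist_force: [-0.4, 0.8, 0.5]
opening: -0.0001
```

Request:
apply_moves([
  [0.0004,0,0.0004,0,-1],
  [0.0004,0,0.0004,0,-1],
])

```text
time: 27.7
ee_pos: [0.5543, -0.0821, 0.0408]
tcp_rot: [0.4, 49.3, -7.5]
wrist_force: [0.4, 0.5, 0.7]
opening: -0.0002
```

```bash
python3 - <<'E'
from h import *
o=rep();print(o['tcp_rot'],RS.T@o['wrist_force'])
E
```

```text
t 27.7 q [ -8.9 -31.  -52.2  28.1   0.9  -0.7] stn [-38.6  -0.1  10.8] F [0.4 0.5 0.7] op -0.0002
tool axes in stn [[0.652, -0.004, 0.758], [0.006, 1.0, -0.0], [-0.758, 0.004, 0.652]]
[ 0.37178132 49.26913716 -7.51128497] [0.34444164 0.55846825 0.73516859]
```

Request:
apply_moves([
  [0.0005,0,0.0006,0,-1],
  [0.0005,0,0.0006,0,-1],
])

```text
time: 27.9
ee_pos: [0.5551, -0.0822, 0.0407]
tcp_rot: [0.4, 49.3, -7.5]
wrist_force: [-0.9, 0.5, 0.5]
opening: -0.0001
```

Request:
apply_moves([
  [0.0005,0,0.0006,0,-1],
  [0.0005,0,0.0006,0,-1],
])

```text
time: 28.1
ee_pos: [0.5557, -0.0822, 0.0406]
tcp_rot: [0.4, 49.3, -7.5]
wrist_force: [-6.5, 1.3, 3.4]
opening: -0.0004
```

Request:
apply_moves([
  [0.0005,0,0.0006,0,-1],
  [0.0005,0,0.0006,0,-1],
])

```text
time: 28.3
ee_pos: [0.5558, -0.0823, 0.0405]
tcp_rot: [0.4, 49.4, -7.5]
wrist_force: [-19.1, 2.5, 12.1]
opening: -0.0003
```

Request:
apply_moves([
  [0.0005,0,0.0006,0,-1],
  [0.0005,0,0.0006,0,-1],
])

```text
time: 28.5
ee_pos: [0.5559, -0.0823, 0.0405]
tcp_rot: [0.4, 49.5, -7.5]
wrist_force: [-24.6, 3.1, 14.8]
opening: 0.0002
```

Pressed home: the billet is against the back stop at about 20 N, and it touched the side stop before that. Now I'll back off and go round to the clamp handle, keeping the fingers shut.

Request:
apply_moves([
  [-0.02,0,0,0,-1],
  [-0.05,0,0,0,-1],
  [-0.06,0.03,0,0,-1],
  [-0.0515,0.236,0.015,0,-1],
  [-0.0515,0.236,0.015,0,-1],
  [-0.0515,0.236,0.015,0,-1],
  [-0.0515,0.236,0.015,0,-1],
  [-0.0515,0.236,0.015,0,-1],
  [-0.0515,0.236,0.015,0,-1],
  [-0.0515,0.236,0.015,0,-1],
])

```text
time: 29.5
ee_pos: [0.5657, 0.1536, 0.0899]
tcp_rot: [0.3, 49.5, -7.6]
wrist_force: [1.0, 0.1, -1.5]
opening: 0.0003
```

```bash
python3 - <<'E'
from h import *
o=rep(stn(-60,236,-3),stn(8,236,-3));print(o['tcp_rot'])
T=shot('top');S=shot('side')
for d in (T,S):
    P=cloud(d);ok=d['depth']>0
    L=(P-N)@RS*1000
    m=ok&(L[...,2]>20)&(L[...,2]<70)&(L[...,0]>-10)&(L[...,0]<50)&(L[...,1]>215)&(L[...,1]<260)
    q=L[m];print('grip',len(q),q.min(0),q.max(0),np.median(q,axis=0))
    m=ok&(abs(P[...,2]-.066)<.006)&(P[...,0]>.5)&(P[...,0]<.68)&(P[...,1]>-.13)&(P[...,1]<-.04)
    q=P[m];print(' top66',rect(q),len(q))
E
```

```text
t 29.5 q [ 25.  -23.6 -41.1  36.8 -20.4  26.2] stn [-60.1 234.8  59.9] F [ 1.   0.1 -1.5] op 0.0003
tool axes in stn [[0.649, -0.003, 0.761], [0.005, 1.0, 0.0], [-0.761, 0.004, 0.649]]
 shift [ 0.0479  0.0009 -0.0407]
 shift [0.0921 0.0007 0.011 ]
[ 0.32498416 49.53136887 -7.55956434]
grip 98 [  2.0602375  215.22155822  32.41267356] [ 37.24644262 244.24627025  51.55262737] [ 19.40959869 232.05741404  45.17334184]
 top66 (array([574. , -85.4]), array([31.4, 26.4]), 80.0) 95
grip 46 [  1.77319545 220.59769714  31.72807836] [ 32.59469397 242.46661652  48.62238325] [ 13.68476855 232.36570134  44.08411622]
 top66 (array([593.2, -85.7]), array([35.9, 64.2]), 83.3) 211
```

Request:
apply_moves([
  [0.024,0.001,-0.02,0,-1],
  [0.048,0.001,-0.041,0,-1],
  [0.048,0.001,-0.041,0,-1],
  [0.07,0.001,-0.015,0,-1],
  [0.085,0.001,0.003,0,-1],
  [0.092,0.001,0.011,0,-1],
  [0.092,0.001,0.011,0,-1],
])

```text
time: 30.3
ee_pos: [0.6347, 0.1437, 0.0289]
tcp_rot: [0.4, 49.4, -7.7]
wrist_force: [-0.2, 0.3, -0.6]
opening: 0.0004
```

```bash
python3 - <<'E'
from h import *
o=bot.get_obs();x=st(o['ee_pos'])[0]
rep(*[stn(x,y,z) for y,z in((236,15),(236,34),(234,51),(228,70),(220,86),(210,100),(201,107),(192,113),(183,118),(174,122),(168,124),(164,125),(162.5,125))])
E
```

```text
t 30.3 q [ 20.5 -11.  -39.1  24.9 -17.9  22.6] stn [  9.5 234.6  -1.1] F [-0.2  0.3 -0.6] op 0.0004
tool axes in stn [[0.65, 0.0, 0.76], [0.003, 1.0, -0.003], [-0.76, 0.005, 0.65]]
 shift [-0.0122  0.0014  0.0104]
 shift [-0.0266  0.0015  0.0228]
 shift [-0.0395 -0.0004  0.0339]
 shift [-0.054  -0.0063  0.0462]
 shift [-0.0662 -0.0142  0.0567]
 shift [-0.0768 -0.0242  0.0658]
 shift [-0.0822 -0.0331  0.0704]
 shift [-0.0868 -0.0421  0.0743]
 shift [-0.0906 -0.0511  0.0776]
 shift [-0.0937 -0.0601  0.0802]
 shift [-0.0952 -0.066   0.0816]
 shift [-0.096  -0.07    0.0822]
 shift [-0.096  -0.0715  0.0822]
```

Request:
apply_moves([
  [-0.006,0.0015,0.005,0,-1],
  [-0.012,0.0015,0.0105,0,-1],
  [-0.019,0.0015,0.0165,0,-1],
  [-0.0265,0.0015,0.023,0,-1],
  [-0.033,0.0005,0.0285,0,-1],
  [-0.0395,-0.0005,0.034,0,-1],
  [-0.047,-0.003,0.04,0,-1],
  [-0.054,-0.006,0.046,0,-1],
  [-0.054,-0.006,0.046,0,-1],
])

```text
time: 31.2
ee_pos: [0.6346, 0.1375, 0.1025]
tcp_rot: [0.6, 49.2, -7.6]
wrist_force: [0.2, -0.4, -0.2]
opening: -0.0001
```

```bash
python3 - <<'E'
from h import *
o=bot.get_obs();x=st(o['ee_pos'])[0]
rep(*[stn(9,y,z) for y,z in((220,86),(210,100),(201,107),(192,113),(183,118),(174,122),(168,124),(164,125),(162.5,125))])
S=shot('side');T=shot('top')
a=S['frame'][120:240,270:400];b=T['frame'][120:240,240:370]
cv2.imwrite('pics/lift2.png',cv2.resize(np.hstack([a,b]),None,fx=3,fy=3,interpolation=cv2.INTER_CUBIC))
E
```

```text
t 31.2 q [ 19.8 -15.5 -34.2  33.9 -17.5  22. ] stn [ 10.3 228.4  72.5] F [ 0.2 -0.4 -0.2] op -0.0001
tool axes in stn [[0.653, 0.001, 0.758], [0.004, 1.0, -0.005], [-0.758, 0.006, 0.653]]
 shift [-0.0111 -0.0083  0.0078]
 shift [-0.0218 -0.0182  0.017 ]
 shift [-0.0271 -0.0272  0.0216]
 shift [-0.0317 -0.0362  0.0256]
 shift [-0.0355 -0.0451  0.0289]
 shift [-0.0386 -0.0541  0.0315]
 shift [-0.0401 -0.0601  0.0329]
 shift [-0.0409 -0.0641  0.0335]
 shift [-0.0409 -0.0656  0.0336]
```

View pics/lift2.png

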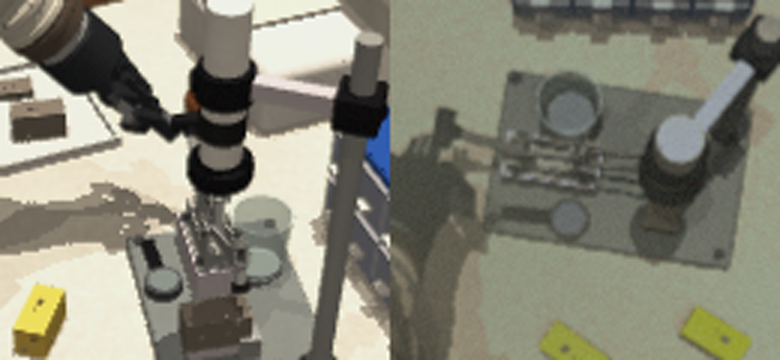

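```bash
python3 - <<'E'
from h import *
T=shot('top');P=cloud(T);L=(P-N)@RS*1000
m=(T['depth']>0)&(L[...,0]>24)&(L[...,0]<42)&(L[...,1]>165)&(L[...,1]<270)&(L[...,2]>15)
q=L[m];i=np.argsort(q[:,1]);print(np.round(q[i][::3],0).tolist())
E
```

```text
[[25.0, 168.0, 64.0], [26.0, 196.0, 91.0], [35.0, 201.0, 111.0], [25.0, 202.0, 107.0], [28.0, 203.0, 103.0], [27.0, 205.0, 108.0], [35.0, 206.0, 109.0], [29.0, 208.0, 111.0], [35.0, 210.0, 105.0], [32.0, 211.0, 107.0], [26.0, 214.0, 105.0], [35.0, 215.0, 104.0], [29.0, 217.0, 104.0]]
```

From the depth data, the handle has risen to about 0.8 rad, as computed. Next I'll push it over.

Request:
apply_moves([
  [-0.006,-0.004,0.004,0,-1],
  [-0.011,-0.008,0.008,0,-1],
  [-0.017,-0.013,0.0125,0,-1],
  [-0.022,-0.018,0.017,0,-1],
  [-0.027,-0.027,0.0215,0,-1],
  [-0.0315,-0.036,0.0255,0,-1],
  [-0.0355,-0.045,0.029,0,-1],
  [-0.0355,-0.045,0.029,0,-1],
])

```text
time: 32.15
ee_pos: [0.6244, 0.0912, 0.1426]
tcp_rot: [0.3, 49.7, -7.9]
wrist_force: [-5.5, -0.2, -12.5]
opening: -0.0003
```

```bash
python3 - <<'E'
from h import *
o=rep(*[stn(9,y,z) for y,z in((174,122),(168,124),(164,125),(162.5,125))]);print(RS.T@o['wrist_force'])
E
```

```text
t 32.15 q [ 14.8 -20.3 -33.2  39.1 -14.4  17.9] stn [  6.6 181.2 112.6] F [ -5.5  -0.2 -12.5] op -0.0003
tool axes in stn [[0.646, 0.001, 0.763], [0.002, 1.0, -0.003], [-0.763, 0.003, 0.646]]
 shift [-0.0056 -0.0072  0.0079]
 shift [-0.0071 -0.0132  0.0092]
 shift [-0.0079 -0.0172  0.0099]
 shift [-0.0079 -0.0187  0.0099]
[ -5.46989456  -0.95523896 -12.45748587]
```

```bash
python3 - <<'E'
from h import *
T=shot('top');S=shot('side')
for d in(T,S):
    P=cloud(d);L=(P-N)@RS*1000
    m=(d['depth']>0)&(L[...,0]>22)&(L[...,0]<42)&(L[...,1]>120)&(L[...,1]<240)&(L[...,2]>95)
    q=L[m];i=np.argsort(q[:,1]);print(len(q),np.round(q[i][::3],0).tolist())
a=S['frame'][120:220,280:380];b=T['frame'][120:220,240:340]
cv2.imwrite('pics/push.png',cv2.resize(np.hstack([a,b]),None,fx=4,fy=4,interpolation=cv2.INTER_CUBIC))
E
```

```text
40 [[29.0, 149.0, 130.0], [34.0, 150.0, 130.0], [25.0, 150.0, 133.0], [36.0, 152.0, 136.0], [28.0, 153.0, 133.0], [35.0, 154.0, 137.0], [26.0, 156.0, 137.0], [34.0, 157.0, 137.0], [27.0, 159.0, 134.0], [34.0, 160.0, 135.0], [28.0, 161.0, 138.0], [34.0, 163.0, 133.0], [28.0, 164.0, 137.0], [35.0, 166.0, 130.0]]
0 []
```

View pics/push.png

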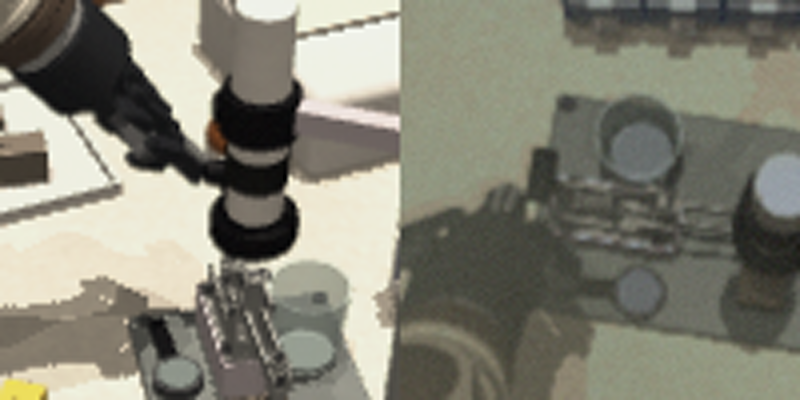

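Request:
apply_moves([
  [0.003,0.008,-0.002,0,-1],
  [0.002,0.012,-0.002,0,-1],
  [-0.008,0.012,0.014,0,-1],
  [-0.008,0.012,0.014,0,-1],
  [-0.008,0.003,0.014,0,-1],
  [-0.008,-0.001,0.014,0,-1],
  [-0.008,-0.004,0.014,0,-1],
  [-0.008,-0.004,0.014,0,-1],
])

```text
time: 33.05
ee_pos: [0.6327, 0.0893, 0.1655]
tcp_rot: [0.9, 49.0, -7.2]
wrist_force: [-7.0, 13.0, 19.0]
opening: -0.0
```

```bash
python3 - <<'E'
from h import *
o=rep();print(RS.T@o['wrist_force'])
T=shot('top')
for d in(T,):
    P=cloud(d);L=(P-N)@RS*1000
    m=(d['depth']>0)&(L[...,0]>26)&(L[...,0]<42)&(L[...,1]>120)&(L[...,1]<240)&(L[...,2]>95)
    q=L[m];print(len(q),np.percentile(q,[2,50,98],axis=0))
E
```

```text
t 33.05 q [ 14.1 -20.3 -31.1  40.3 -13.8  17.3] stn [ 15.2 180.5 135.5] F [-7. 13. 19.] op -0.0
tool axes in stn [[0.656, -0.002, 0.755], [0.009, 1.0, -0.005], [-0.755, 0.011, 0.656]]
[-8.74912113 11.87777984 18.98339136]
29 [[ 26.46237065 157.49643661 126.80243996]
 [ 32.49170391 164.94912455 131.85840213]
 [ 36.89771706 174.05436986 136.05917129]]
```

Request:
apply_moves([
  [-0.006,0,0.005,0,-1],
  [-0.006,0.02,0.005,0,-1],
  [-0.006,0.04,0.005,0,-1],
  [-0.006,0.04,0.005,0,-1],
  [0.019,0.04,-0.012,0,-1],
  [0.019,0.04,-0.012,0,-1],
])

```text
time: 33.7
ee_pos: [0.6402, 0.1275, 0.1397]
tcp_rot: [0.7, 49.2, -7.4]
wrist_force: [-0.1, -0.3, -1.0]
opening: 0.0005
```

```bash
python3 - <<'E'
from h import *
o=rep();print(RS.T@o['wrist_force'],o['tcp_rot'])
T=shot('top')
for d in(T,):
    P=cloud(d);L=(P-N)@RS*1000
    m=(d['depth']>0)&(L[...,0]>28)&(L[...,0]<42)&(L[...,1]>120)&(L[...,1]<240)&(L[...,2]>95)
    q=L[m];print(len(q),np.percentile(q,[2,50,98],axis=0))
    m=(d['depth']>0)&(L[...,0]<25)&(L[...,0]>0)&(L[...,1]>120)&(L[...,1]<250)&(L[...,2]>120)
    q=L[m];print(len(q),np.percentile(q,[2,50,98],axis=0))
E
```

```text
t 33.7 q [ 18.4 -16.6 -30.9  37.9 -16.5  20.8] stn [ 17.3 219.3 109.7] F [-0.1 -0.3 -1. ] op 0.0005
tool axes in stn [[0.653, -0.001, 0.758], [0.007, 1.0, -0.004], [-0.758, 0.008, 0.653]]
[-0.02297768 -0.32054518 -0.95519181] [ 0.68148683 49.24821743 -7.40406078]
26 [[ 28.57725118 174.14961876 120.3860994 ]
 [ 32.50191146 181.58515982 125.27886972]
 [ 37.77132807 190.37628731 129.24432984]]
118 [[  0.7263045  175.11727169 120.37458564]
 [ 11.62760266 202.88570511 127.25660535]
 [ 24.03352827 228.21750961 145.3637798 ]]
```

Request:
apply_moves([
  [-0.0024,-0.01,0.002,0,-1],
  [-0.004,-0.016,0.0035,0,-1],
  [-0.0055,-0.023,0.0047,0,-1],
  [-0.0065,-0.027,0.0055,0,-1],
  [-0.007,-0.031,0.006,0,-1],
  [-0.007,-0.031,0.006,0,-1],
])

```text
time: 34.35
ee_pos: [0.6372, 0.0975, 0.1538]
tcp_rot: [1.0, 48.9, -7.0]
wrist_force: [-3.9, 7.0, 5.2]
opening: 0.0
```

```bash
python3 - <<'E'
from h import *
o=rep();print(RS.T@o['wrist_force'],o['tcp_rot'])
T=shot('top')
for d in(T,):
    P=cloud(d);L=(P-N)@RS*1000
    m=(d['depth']>0)&(L[...,0]>28)&(L[...,0]<42)&(L[...,1]>120)&(L[...,1]<240)&(L[...,2]>95)
    q=L[m];print(len(q),np.percentile(q,[2,50,98],axis=0))
E
```

```text
t 34.35 q [ 14.9 -19.2 -31.5  38.7 -14.2  18. ] stn [ 18.4 189.2 123.8] F [-3.9  7.   5.2] op 0.0
tool axes in stn [[0.657, -0.003, 0.754], [0.011, 1.0, -0.006], [-0.754, 0.012, 0.657]]
[-4.84409428  6.37112318  5.1851691 ] [ 1.04830241 48.94733517 -7.04371542]
24 [[ 28.10217813 156.91933638 127.67327634]
 [ 31.79734273 163.68800584 132.99283974]
 [ 37.24158412 172.44021789 139.80588071]]
```

Request:
apply_moves([
  [0,-0.004,0,0,-1],
  [0,-0.008,0,0,-1],
  [-0.0005,-0.012,0.0003,0,-1],
  [-0.001,-0.016,0.0007,0,-1],
  [-0.001,-0.02,0.0007,0,-1],
  [-0.001,-0.0235,0.0007,0,-1],
  [-0.001,-0.0235,0.0007,0,-1],
])

```text
time: 35.1
ee_pos: [0.6339, 0.0741, 0.1549]
tcp_rot: [1.1, 48.9, -7.0]
wrist_force: [0.3, 3.0, 0.8]
opening: 0.0001
```

```bash
python3 - <<'E'
from h import *
o=rep();print(RS.T@o['wrist_force'],o['tcp_rot'])
T=shot('top')
for d in(T,):
    P=cloud(d);L=(P-N)@RS*1000
    m=(d['depth']>0)&(L[...,0]>28)&(L[...,0]<42)&(L[...,1]>120)&(L[...,1]<240)&(L[...,2]>105)
    q=L[m];print(len(q),np.percentile(q,[2,50,98],axis=0))
E
```

```text
t 35.1 q [ 12.2 -20.7 -32.6  38.6 -12.5  15.8] stn [ 18.4 165.6 124.9] F [0.3 3.  0.8] op 0.0001
tool axes in stn [[0.657, -0.003, 0.754], [0.012, 1.0, -0.006], [-0.754, 0.013, 0.657]]
[-0.1072019   2.97019246  0.81690763] [ 1.11240444 48.93622247 -6.98337807]
26 [[ 28.47556798 132.49333375 127.65900857]
 [ 32.59524495 140.24534818 134.73725027]
 [ 37.86908336 148.80976065 138.92210922]]
```

Request:
apply_moves([
  [0,-0.0015,0,0,-1],
  [0,-0.0015,0,0,-1],
])

```text
time: 35.35
ee_pos: [0.6338, 0.0737, 0.1549]
tcp_rot: [1.2, 48.9, -6.8]
wrist_force: [0.9, 7.0, 1.1]
opening: -0.0
```

Request:
apply_moves([
  [0,0.01,0,0,-1],
  [0,0.025,0,0,-1],
  [-0.04,0.03,0,0,-1],
  [-0.09,0.04,0,0,-1],
  [-0.1,0.09,0,0,-1],
  [-0.1,0.14,0,0,-1],
  [-0.1,0.14,0,0,-1],
])

```text
time: 36.05
ee_pos: [0.5874, 0.226, 0.2324]
tcp_rot: [1.3, 48.9, -6.5]
wrist_force: [-0.4, -0.7, -1.2]
opening: -0.0002
```

```bash
python3 - <<'E'
from h import *
o=rep()
T=shot('top');S=shot('side')
for d in(T,S):
    P=cloud(d);L=(P-N)@RS*1000;ok=d['depth']>0
    m=ok&(L[...,0]>-5)&(L[...,0]<45)&(L[...,1]>115)&(L[...,1]<200)&(L[...,2]>118)
    q=L[m];print('grip',len(q),np.percentile(q,[2,50,98],axis=0).round(1).tolist())
    m=ok&(abs(P[...,2]-.066)<.006)&(P[...,0]>.5)&(P[...,0]<.68)&(P[...,1]>-.13)&(P[...,1]<-.04)
    k,l,s_,ce=cv2.connectedComponentsWithStats(m.astype(np.uint8),connectivity=8)
    i=1+np.argmax(s_[1:,4]);q=P[l==i];print(' billet',rect(q),len(q),np.median(q[:,2]))
    m=ok&(P[...,2]>.034)&(P[...,2]<.05)&(P[...,1]>.26)&(P[...,1]<.37)&(P[...,0]>.45)&(P[...,0]<.6)
    q=P[m];print(' done',rect(q) if len(q)>5 else '')
im=S['frame'][130:270,270:420];cv2.imwrite('pics/final.png',cv2.resize(im,None,fx=4,fy=4,interpolation=cv2.INTER_CUBIC))
E
```

```text
t 36.05 q [ 31.6 -18.1 -21.3  52.3 -23.9  31.9] stn [-48.8 309.5 202.4] F [-0.4 -0.7 -1.2] op -0.0002
tool axes in stn [[0.657, -0.01, 0.754], [0.017, 1.0, -0.002], [-0.754, 0.014, 0.657]]
grip 92 [[2.3, 131.6, 129.5], [19.9, 139.2, 136.1], [37.0, 147.9, 141.7]]
 billet (array([574.4, -84.6]), array([32.3, 26.1]), 78.4) 92 0.06556915840404369
 done 
grip 24 [[1.9, 133.7, 123.6], [5.9, 138.7, 133.9], [11.8, 147.2, 138.6]]
 billet (array([593.2, -84.3]), array([36.6, 64.3]), 84.8) 184 0.06540660050331949
 done (array([525.8, 315. ]), array([36.6, 63.6]), 80.4)
```

View pics/final.png

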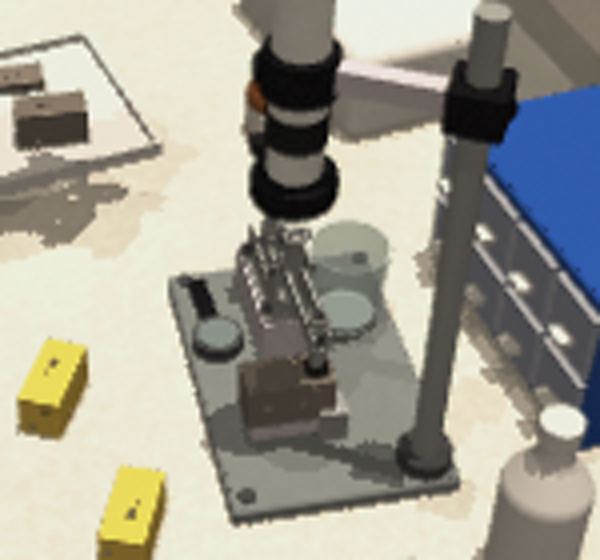

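```bash
python3 - <<'E'
from h import *
np.set_printoptions(precision=3,suppress=True)
for n in('side','top'):
    fs=[shot(n) for _ in range(8)]
    d=dict(fs[0]);D=np.stack([f['depth'] for f in fs]);d['depth']=np.median(D,0)
    P=cloud(d);L=(P-N)@RS*1000
    if n=='side':
        for nm,a,rng,i,j in(('-y face',1,((-27,14),(-22,-8),(8,30)),0,2),('front face',0,((-38,-26),(-12,12),(8,30)),1,2),('top',2,((-28,8),(-12,12),(30,42)),0,1)):
            m=np.ones(L.shape[:2],bool)
            for k in range(3): m&=(L[...,k]>rng[k][0])&(L[...,k]<rng[k][1])
            q=L[m]
            for _ in range(4):
                A=np.c_[q[:,i],q[:,j],np.ones(len(q))];co=np.linalg.lstsq(A,q[:,a],rcond=None)[0];r=q[:,a]-A@co;s=max(.5,1.5*np.std(r));q=q[abs(r)<s]
            print(nm,len(q),'slopes deg',np.degrees(np.arctan(co[:2])),'offset',co[2],'rms',r.std())
        m=(L[...,2]>30)&(L[...,2]<42)&(abs(L[...,0])<45)&(abs(L[...,1])<25);q=L[m];print('extent',np.percentile(q,[1,99],axis=0))
    else:
        m=(L[...,2]>30)&(L[...,2]<42)&(abs(L[...,0])<45)&(abs(L[...,1])<25)
        q=L[m];print('top extent',np.percentile(q,[1,50,99],axis=0))
        # mid-line y by x bins
        for x0 in(-32,-26,-20,-14,-8): 
            s=q[(q[:,0]>x0)&(q[:,0]<x0+6)]; 
            if len(s)>4: print(x0,s[:,1].min(),s[:,1].max())
E
```

```text
-y face 55 slopes deg [-0.385  1.466] offset -14.080215218280491 rms 0.29117360061617964
front face 13 slopes deg [-0.545  0.595] offset -31.50116461187963 rms 0.11594714239462997
top 50 slopes deg [ 0.112 -1.564] offset 35.56561532562756 rms 0.2543204738765268
extent [[-31.351 -13.781  30.655]
 [ 31.176  18.382  40.627]]
top extent [[-31.446 -15.4    31.036]
 [-19.898   0.949  35.612]
 [ -6.767  15.969  37.98 ]]
-32 -15.393712395675019 16.078800600465826
-26 -14.916223576428338 14.609928864994403
-20 -14.074122690989372 15.512161600746738
-14 -15.557748710225399 15.964847734073691
```

```bash
python3 - <<'E'
from h import *
for n in('side','top'):
    fs=[shot(n) for _ in range(6)];now=np.mean([f['frame'].astype(np.float32) for f in fs],0).mean(2);old=cv2.imread(f'pics/{n}0.png').astype(np.float32).mean(2);c=fs[0]
    for nm,(x0,x1),(y0,y1),(z0,z1) in(('billet',(-38,16),(-22,22),(2,40)),('plate corner R',(-60,-35),(-80,-40),(-18,-14)),('front half',(-40,-5),(-22,22),(10,40))):
        pts=np.array([proj(c,stn(x,y,z)) for x in(x0,x1) for y in(y0,y1) for z in(z0,z1)],np.float32)
        m=np.zeros(old.shape,np.uint8);cv2.fillConvexPoly(m,cv2.convexHull(pts).astype(np.int32),255)
        W=np.eye(2,3,dtype=np.float32)
        try:
            cc,W=cv2.findTransformECC(cv2.GaussianBlur(old,(3,3),0),cv2.GaussianBlur(now,(3,3),0),W,cv2.MOTION_TRANSLATION,(3,200,1e-6),m,3)
        except cv2.error as e: print(n,nm,'fail');continue
        e=[(proj(c,stn(*(np.array([0,0,30])+v)))-proj(c,stn(0,0,30))) for v in((1,0,0),(0,1,0))]
        J=np.array(e).T;print(n,nm,'cc',round(cc,3),'px',W[:,2].round(2),'-> mm x,y',np.linalg.solve(J,W[:,2]).round(2))
E
```

```text
side billet cc 0.99 px [ 0.32 -0.33] -> mm x,y [1.18 1.11]
side plate corner R cc 1.0 px [-0.01  0.02] -> mm x,y [-0.04 -0.05]
side front half cc 0.983 px [0.23 0.  ] -> mm x,y [ 0.63 -0.12]
top billet cc 0.911 px [ 1.3  -1.44] -> mm x,y [ 4.74 -3.04]
top plate corner R cc 0.999 px [-0.01 -0.01] -> mm x,y [0.03 0.02]
top front half fail
```

```bash
python3 - <<'E'
from h import *
np.set_printoptions(precision=2,suppress=True)
fs=[shot('side') for _ in range(12)];d=dict(fs[0]);D=np.stack([f['depth'] for f in fs]);d['depth']=np.mean(D,0)
L=(cloud(d)-N)@RS*1000;sd=D.std(0)<.004
def fit(nm,x,y,z,a):
    m=sd.copy()
    for k,r in enumerate((x,y,z)): m&=(L[...,k]>r[0])&(L[...,k]<r[1])
    q=L[m]
    for _ in range(3):
        if len(q)<4: print(nm,len(q));return
        md=np.median(q[:,a]);q=q[abs(q[:,a]-md)<1.5]
    i=0 if a==1 else 1
    print(nm,len(q),'med',np.median(q[:,a]),'slope deg',np.degrees(np.arctan(np.polyfit(q[:,i],q[:,a],1)[0])))
fit('billet -y',(-28,15),(-22,-8),(8,31),1)
fit('billet -y rear',(3,18),(-22,-8),(12,31),1)
fit('billet -y front',(-28,-12),(-22,-8),(8,31),1)
fit('seat -y (-12)',(-26,16),(-17,-6),(-13,-3),1)
fit('riser -y (66)',(-2,42),(60,72),(-10,16),1)
fit('billet front (-32)',(-38,-26),(-12,12),(8,31),0)
fit('seat front (-29)',(-35,-22),(-10,10),(-13,-3),0)
fit('riser front (-2)',(-8,4),(75,150),(-10,16),0)
fit('stop side outer',(20,40),(-30,-16),(1,9),1)
E
```

```text
billet -y 86 med -13.47321189284046 slope deg 0.8201839754482232
billet -y rear 25 med -13.19253243777785 slope deg 0.04404673055664122
billet -y front 34 med -13.738318952950404 slope deg 0.09895180434244476
seat -y (-12) 32 med -10.0128181834434 slope deg 0.5175964980205218
riser -y (66) 58 med 68.02521223827527 slope deg 0.28342093522814354
billet front (-32) 13 med -31.344135778117682 slope deg -0.34899665859392054
seat front (-29) 2
riser front (-2) 30 med -1.6599761116355702 slope deg -0.17026389650947815
stop side outer 15 med -20.10006340927551 slope deg -0.149230652089266
```

```bash
python3 - <<'E'
from h import *
print(bot.get_obs()['time'],bot.job_done())
E
```

```text
the job is handed in; nothing more can be done
38.15 None
```

The job is done and handed in at 38.2 s. The old billet is in the done tray, and the new one is clamped in the nest. The only doubt is a gap of about 0.5 mm at the side stop.

**What I did**
- **Clamp opened:** I pinched the T-grip and swung the handle fully back.
- **Tool tilt:** moves only turn the tool about its own axis, so I tilted it about 41° from vertical by pushing past the reach limit in free space.
- **Old billet:** I lifted it out through the open front and set it on the done tray floor.
- **New billet:** I picked the speckled billet from the to-do tray, lowered it onto the seat, slid it against both stop faces and pressed it to the back stop.
- **Clamp closed:** I pushed the handle over dead centre with the shut fingers.

**Last checks**
- **Handle:** upright at about 0 rad in both cameras. It gave only a few tenths of a millimetre when pressed further with 7 N.
- **Old billet:** flat, with its top at 40 mm, which fits a 36 mm block on a 5 mm floor.
- **New billet:** level, with its front face where a home billet's should be, to about 0.3 mm.
- **Bystanders:** those I could see looked undisturbed, and I felt no contact with the microscope.

**What was less than ideal**
- **Side stop:** the new billet touched it when seated, but the depth check after clamping puts it about 0.5 mm off (0.8 mm at the rear), turned roughly 0.4°. That is near the measuring noise. The pad may have dragged it slightly as it closed.
- **Measurements that disagreed:** the single-frame angle fits and the image comparison did not agree with each other, so I relied on the averaged depth fit.
- **Force peaks:** the slide into the back stop briefly reached about 50 N at the wrist. My first push on the handle slipped under and then over the bar at about 24 N, so I backed off and repeated it.

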